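Let the buttons out of the tipped bowl into a tin and stack the tins

TASK

Stand the open tin under the lip of the tipped bowl, then draw the clear card up along the bowl's rim just far enough to leave a narrow gap at the lip, and keep hold of it there until every button has slid out into the tin while the cotton reel stays behind the card; then let the card down onto its prongs so that the bowl is closed again. Shut the tin's lid, and stack this tin and all the other tins that are on the bench, in any order, the right way up and squarely in one column in the middle of the plywood board. Leave the shears, the thread cone and the hammer where they are.

Things in the scene. Friction and masses are not known exactly. Their poses are not given: they have to be found in the camera images.
- stand: Polished steel bowl, fixed tipped in a dark wire stand. Origin: on the bench straight below its lip (lowest point of the rim, 72 mm up); x out of the mouth, y along the lip, z up. Mouth 150 mm across, leaning back 20 degrees from upright: up the mouth from the lip is (-0.342, 0, 0.940), straight out of it (0.940, 0, 0.342). Top of the rim: x -51, z 213 mm. Bench free beneath and beyond the lip
- bowl_mid (a point): Inside the bowl, 75 mm up the mouth from the lip and 15 mm behind the mouth. The bowl is a slippery cone 44 mm deep that slants down to the lip: parts slide against the card by themselves; a raised card lets them go on and out
- seat (a point): Where the card's origin is when it stands shut: its foot on two prongs (at y = +-78 mm of the stand) 4 mm below the lip, leaning flat on two rubber dots on the rim. The prongs' upturned tips, 30 mm tall, keep the card's foot within 3 mm of the rim
- tin_spot (a point): Point on the bench 50 mm out from below the lip. The open tin with its middle here, length straight out of the bowl and lid at the far end, catches what slides out through a gap of 16 to 26 mm
- card: Loose clear acrylic card, 176 wide x 194 tall x 5 mm, 220 g, now shutting the bowl. Origin: middle of its foot. Axes as the stand's when it leans on the rim: the sheet runs along (-0.342, 0, 0.940), its face looks along (0.940, 0, 0.342). Raised slowly by 20 to 30 mm along the sheet it lets the buttons out at mid lip (if they hang, jog it up and down)
- card_grip (a point): Near the middle of the wooden grip strip on the card's top edge (90 long, 28 high, 14 mm thick), 194 mm up the sheet from its foot and clear above the rim: pinch it across its 14 mm, fingers along the sheet (20 degrees from straight down, pointing away from the bowl)
- tin: Loose plain tin with a hinged lid standing open, about 150 g. Body 104 x 66 x 30 mm, walls 2.5 mm. Origin: centre of its underside; x along its length towards the hinge, y across, z up. Shut, it is 34 mm tall. Grip it across its 66 mm width
- tin_lid (a joint): Lid of the open tin: 0 = shut, up to 2.0 rad; at the start about 1.85 (just past upright). Stiff hinge, stays where it is left (about 0.3 N at the free edge moves it). Hinge line: x = +52 mm, z = 30 mm of the tin, along y; the lid swings towards -x as it shuts
- lid_edge (a point): Middle of the lid's free edge, 104 mm from the hinge; the lid is 66 wide and 4 mm thick
- shut0: One of up to three shut tins, 104 x 66 x 34 mm, 0.15 to 0.3 kg, flat top and bottom. Origin: centre of its underside; x along its length, y across, z up. Absent in some starts
- shut1: One of up to three shut tins, 104 x 66 x 34 mm, 0.15 to 0.3 kg, flat top and bottom. Origin: centre of its underside; x along its length, y across, z up. Absent in some starts
- shut2: One of up to three shut tins, 104 x 66 x 34 mm, 0.15 to 0.3 kg, flat top and bottom. Origin: centre of its underside; x along its length, y across, z up. Absent in some starts
- board: Fixed plywood board for the column, 150 (x) x 110 (y) x 12 mm. Origin: centre of its underside; the column stands in the middle of its top face, 12 mm higher
- button0: One of the four or five metal buttons in the bowl: disc of 20 mm diameter, 7 mm thick, 12 g. Origin: its centre (axes not lined up with the disc)
- button1: One of the four or five metal buttons in the bowl: disc of 20 mm diameter, 7 mm thick, 12 g. Origin: its centre (axes not lined up with the disc)
- button2: One of the four or five metal buttons in the bowl: disc of 20 mm diameter, 7 mm thick, 12 g. Origin: its centre (axes not lined up with the disc)
- button3: One of the four or five metal buttons in the bowl: disc of 20 mm diameter, 7 mm thick, 12 g. Origin: its centre (axes not lined up with the disc). Absent in some starts
- button4: One of the four or five metal buttons in the bowl: disc of 20 mm diameter, 7 mm thick, 12 g. Origin: its centre (axes not lined up with the disc). Absent in some starts
- reel: Wooden cotton reel among the buttons, kept back by a card raised up to about 38 mm: 33 mm diameter, 38 mm long, 22 g. Origin: its centre, y along its axis
- shears: Bystander: pair of shears, about 230 mm long, lying flat. Origin near its middle
- cone: Bystander: thread cone, 60 mm wide, 125 mm tall. Origin: centre of its underside
- hammer: Bystander: small hammer, 240 mm long, lying flat. Origin near its middle
Mind the look-alikes: they are no part of the job. Of the things shaped like the stand, the steel one is meant.

How it is judged:
By the outcome, as a careful person would: the job done as asked, in the order asked, and still so for the second after the job is handed in, with the robot touching nothing.
Of button3, button4 only 1 to 2 are there at a start; the rules pass over those that are not, and their reading is None.
Of shut0, shut1, shut2 only 1 to 3 are there at a start; the rules pass over those that are not, and their reading is None.
At some moment in a run one of shut0, shut1, shut2 may be knocked a few centimetres aside while the robot is not near it.
Once in a run the grip may slacken for a moment while it holds something.
It also fails if it takes over 210 s, if anything falls off the work surface, if the arm or the gripper's body presses on something with over 40 N, if the wrist force passes 120 N, or if a joint passes its speed limit or range.

ROBOT

A 7-joint arm with a two-finger parallel gripper is mounted at the origin on the work surface. World frame = base frame: x ahead of the robot, y to its left, z up, the work surface at z = 0. Lengths are in m, angles in rad, forces in N, time in s.
With the tool pointing down it reaches from about 0.425 to 1.025 m from the base axis. Payload 9.4 kg.
Tool frame: the origin (TCP) lies between the finger pads; the fingertips stand 14 mm ahead of it and the grasp point (between the pads) lies 5 mm behind it (env.nose_length is the distance from the TCP to the fingertips, in m); z points along the fingers, x is the direction in which the jaws open and shut, and the axes are right-handed (so a half turn about z gives the same grasp; the last joint's range is limited). The gripper opens to 85 mm and grips with 20 to 120 N. Pads are 22 mm wide; open, the fingers measure 114 mm over their backs; the gripper's body (76 mm by 85 mm) begins 54 mm behind the grasp point. The pads swing forward as they close: fully open they stand 13 mm farther back than shut.
Start: joints at [1.075, 0.599, -0.003, 1.599, 0.002, 0.943, -0.08], TCP at [0.295, -0.662, 0.245] pointing down, gripper open.
Joint ranges: [-2.57, 2.57], [-0.35, 1.97], [-1.29, 1.29], [0.11, 2.56], [-1.05, 4.19], [0.11, 1.86], [-2.63, 2.63]. Speed limits (rad/s): [2.22, 2.22, 3.01, 3.01, 3.14, 3.14, 3.14].

INTERFACE

Orientations are given as [roll, pitch, yaw] about the fixed x, y, z axes, in that order (R = Rz(yaw) Ry(pitch) Rx(roll)).
In Python, from bench import sensors, imaging, env, boxes_of gives the robot as it stands. The module is installed in compiled form; this text tells all that it offers.
- The arm moves only by the tool apply_moves, never from a script. Its argument "rows" is text: rows parted by semicolons, each of 7 numbers parted by spaces: the closure, from 0 (fully open) to 1 (shut), then the shift along the tool's x, y, z in cm, then the turn, a rotation vector about the tool's x, y, z in rad. A call has exactly 10 rows; each row shifts and turns the commanded pose from where the row before left it, along the tool's axes as they then stand; what a row does not reach is not made up. A row lasts 1/8 s, in which the tool goes at most 62.5 mm and 10.7 degrees, less where a joint would pass 70% of its speed; a pose out of reach is approached as far as the arm can. A call is refused whole if a number of a shift passes 6.25 or a number of a turn 0.188, either way. A call with a gripper value outside its range is refused whole. The fingers move at their own pace and stop on an object; "newtons" is the grip in N (left out, the last holds). Time passes only in rows, so rows that do not move let the fingers close, or fill a call up. It gives the time, the measured TCP pose, the force and the opening at its end, in the units of the state.
- sensors.state(): the state, without advancing time (a new reading comes with each control period).
- imaging.camera(name): name is "side" or "top" or "wrist"; returns (picture, depth): 480x640x3 uint8, red, green, blue; 480x640 float32, m along the optical axis (not along the pixel's ray), 0 where there is no reading.
- imaging.get_calibration(name): a dict with "fx", "fy", "cx", "cy" (pixels), "world_from_camera" (4x4, takes a point from camera to world coordinates); the wrist camera has in their place "tool_from_camera" (4x4, takes a point from camera to tool coordinates, whose origin is the TCP and whose axes are the tool frame's). Camera axes: x right, y down, z forward; pixel columns grow to the right and rows downward; lengths in m; the calibration is good to about 2 mm. A picture is of the moment at which its call begins: read the wrist's pose just before it. get_calibration takes no time and is no camera call.
- env.finish_job(): hands the job in, once; it reports no verdict.
Trained networks look in the newest picture that a camera, given by its name, has taken for a name from the list of things; names that differ only in an ending like _2 or _b are one class to them, and where a whole thing is asked for, a point or a joint stands for the part that bears it (a point fixed in the world has none). Each returns a list of dicts, best first, with "confidence" (0 to 1); they miss things now and then, are a little off and sometimes report something else, mostly with a low value. They report only what shows in the picture. A call takes as long as a camera call. They do not tell look-alikes from the thing itself.
- boxes_of(label, camera): "point" ([column, row] as shares, 0 to 1, of the picture: columns of its width, rows of its height, amid what is visible of it).
The state is a dict: "time_s": time; "q": joint angles; "qvel": joint speeds; "tau": joint torques, N m; "eef_pos": TCP position; "ee_rot": TCP orientation; "ft_force": force on the tool from outside, world axes, zero at the start; "wrist_torque": the same for the moment, N m; "grip_width": opening from 0.0 (shut) to 1.0 (fully open).
Only numpy, scipy, OpenCV 4.12 (cv2) and the standard library are available. Lean on these libraries where they do the work, as an engineer would, in place of code of your own. Each camera call takes 0.05 s, during which the arm holds its last target.

## Working session

There is one attempt and no reset: what is moved stays moved. The work goes in short steps, Python scripts to look and compute and a tool call to move; the robot and the scene stay as the last step left them, time stands still between calls to the robot, and variables do not carry over. Pictures are saved under pics/ and viewed, and the job is handed in when it is done.

Besides the shell and the picture viewer there is one more tool, called after "Request:" by a JSON object that holds its "op" and its "data". apply_moves: Moves the arm, as the interface text tells. Its arguments: {"type":"object","properties":{"rows":{"type":"string"},"newtons":{"type":"number"}},"required":["rows"]}

```bash
mkdir -p pics; ls
cat > h.py <<'E'
import numpy as np, cv2
from bench import sensors, imaging, env, boxes_of
from scipy.spatial.transform import Rotation as R
def snap(n,f):
    s=sensors.state(); p,d=imaging.camera(n); cv2.imwrite('pics/'+f+'.png',p[:,:,::-1]); np.savez('pics/'+f+'.npz',p=p,d=d,pos=s['eef_pos'],rot=s['ee_rot']); return p,d
def wfc(n,s=None):
    c=imaging.get_calibration(n)
    if 'world_from_camera' in c: return c,np.array(c['world_from_camera'])
    s=s or sensors.state(); T=np.eye(4); T[:3,:3]=R.from_euler('xyz',s['ee_rot']).as_matrix(); T[:3,3]=s['eef_pos']
    return c,T@np.array(c['tool_from_camera'])
def cloud(n,d,s=None):
    c,T=wfc(n,s); v,u=np.mgrid[0:480,0:640]
    P=np.stack([(u-c['cx'])/c['fx']*d,(v-c['cy'])/c['fy']*d,d,np.ones_like(d)],-1)@T.T
    P=P[...,:3]; P[d==0]=np.nan; return P
def proj(n,X,s=None):
    c,T=wfc(n,s); q=np.linalg.inv(T)@np.append(X,1); return c['fx']*q[0]/q[2]+c['cx'],c['fy']*q[1]/q[2]+c['cy']
E
python3 - <<'E'
from h import *
for n in ['side','top','wrist']:
    p,d=snap(n,n+'0'); c,T=wfc(n); print(n,c['fx'],T.round(3).tolist())
    for l in ['stand','card','tin','shut0','board','button0','reel','shears','cone','hammer','card_grip','lid_edge']:
        P=cloud(n,d)
        for b in boxes_of(l,n)[:5]:
            u,v=b['point'][0]*640,b['point'][1]*480; print(n,l,round(u),round(v),round(b['confidence'],2),P[min(479,int(v)),min(639,int(u))].round(3))
print(sensors.state(), env.nose_length)
E
```

```text
pics
side 552.1550855057435 [[-0.936, -0.276, 0.221, 0.085], [-0.353, 0.716, -0.602, 1.13], [0.008, -0.641, -0.768, 1.597], [0.0, 0.0, 0.0, 1.0]]
side stand 335 244 0.95 [ 0.466 -0.146  0.002]
side stand 416 215 0.93 [ 0.203 -0.24   0.169]
side stand 368 354 0.61 [0.195 0.359 0.198]
side card 328 227 0.87 [ 0.466 -0.053  0.195]
side tin 233 304 0.61 [ 0.703  0.231 -0.001]
side shut0 343 190 0.71 [ 0.518 -0.403  0.03 ]
side shut0 335 245 0.16 [ 0.459 -0.139 -0.   ]
side board 289 343 0.75 [0.46  0.314 0.013]
side shears 381 188 0.83 [ 0.389 -0.503 -0.004]
side cone 285 421 0.56 [0.364 0.577 0.072]
side hammer 214 378 0.72 [ 0.642  0.501 -0.006]
side card_grip 328 225 0.75 [ 0.477 -0.085  0.169]
side card_grip 287 342 0.64 [0.472 0.311 0.014]
side lid_edge 223 299 0.79 [0.718 0.267 0.071]
top 475.1750743201676 [[0.019, -0.998, 0.065, 0.392], [-1.0, -0.019, 0.003, -0.014], [-0.002, -0.065, -0.998, 1.415], [0.0, 0.0, 0.0, 1.0]]
top stand 348 263 0.82 [ 0.408 -0.083  0.133]
top stand 418 332 0.8 [ 0.223 -0.278  0.095]
top stand 196 334 0.73 [0.209 0.329 0.1  ]
top card 345 241 0.8 [ 0.462
[... 760 characters left out ...]
_s': 1.95, 'q': array([ 1.07532761,  0.59929933, -0.00249227,  1.59941562,  0.00180481,
        0.94288586, -0.07982178]), 'qvel': array([ 2.73930917e-05, -6.56651061e-04, -2.81908399e-04, -6.03109045e-04,
        6.44274987e-04, -1.08467711e-03,  9.47777442e-04]), 'tau': array([-2.15954483e-04, -7.76205182e+01,  1.56372696e+00, -2.58371866e+01,
        1.23927076e-02,  2.26602744e-03, -8.59978013e-05]), 'eef_pos': array([ 0.29479739, -0.66235385,  0.24526973]), 'ee_rot': array([ 3.14153760e+00,  1.61290472e-06, -1.15203119e+00]), 'ft_force': array([ 0.83824791,  0.82397446, -0.15697837]), 'wrist_torque': array([-0.02806153, -0.00622343, -0.01803092]), 'grip_width': 0.9991203275252231} 0.014
```

View pics/side0.png

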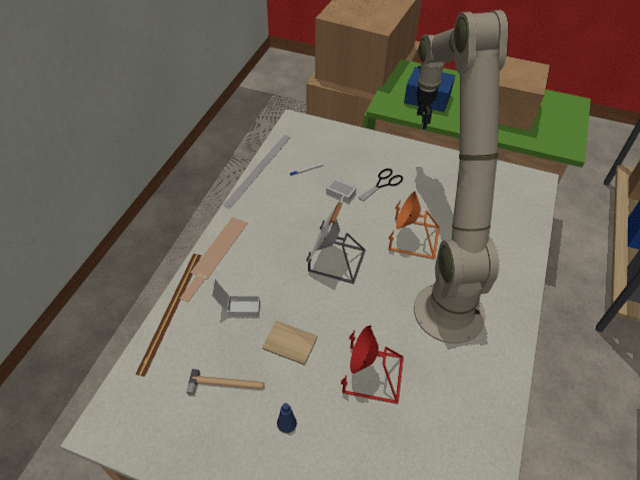

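View pics/top0.png

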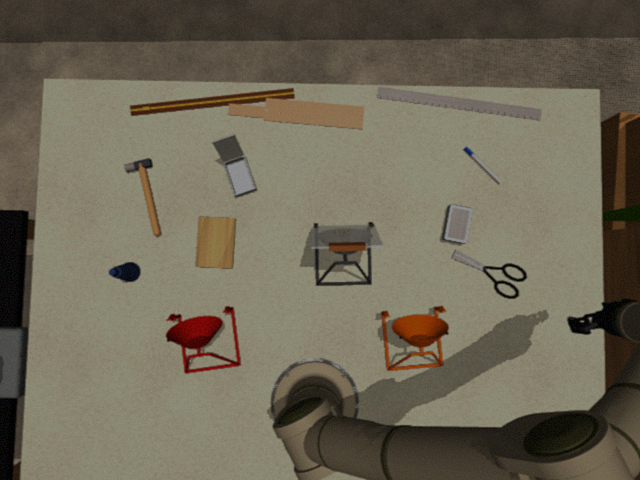

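Look-alikes: stands at top-view (345,250) steel, (200,335) red, (415,335) orange, so the steel one is the target. The open tin is at (238,172), the only shut tin at (457,223), and the board at (216,242).

Run:
```python
from h import *
p=cv2.imread('pics/top0.png'); a=cv2.resize(p[205:295,300:390],(540,540),interpolation=cv2.INTER_CUBIC)
cv2.imwrite('pics/c1.png',a)
b=cv2.resize(p[125:275,190:290],(400,600),interpolation=cv2.INTER_CUBIC);cv2.imwrite('pics/c2.png',b)
D=np.load('pics/top0.npz')['d']; P=cloud('top',D)
def rect(u0,u1,v0,v1,z0,z1,name):
    Q=P[v0:v1,u0:u1].reshape(-1,3); m=(Q[:,2]>z0)&(Q[:,2]<z1); Q=Q[m]
    r=cv2.minAreaRect((Q[:,:2]*1000).astype(np.float32)); print(name,m.sum(),r,Q.mean(0).round(4))
print('bench z',np.nanmedian(P[180:210,300:340,2]))
rect(435,480,198,250,.022,.05,'shut')
rect(190,242,210,275,.007,.025,'board')
rect(205,262,155,200,.012,.05,'tin')
rect(205,262,125,200,.05,.15,'lid')
rect(300,390,210,260,.19,.28,'grip')
```

```text
bench z 0.0002833659328194127
shut 850 ((532.0776977539062, -408.4705505371094), (68.37187194824219, 107.59618377685547), 80.501220703125) [ 0.5309 -0.4073  0.0338]
board 1832 ((462.1038818359375, 305.4797668457031), (186.76573181152344, 150.91424560546875), 2.9097301959991455) [0.4638 0.3036 0.0126]
tin 270 ((666.1782836914062, 236.75338745117188), (114.5141830444336, 66.56202697753906), 20.317304611206055) [0.6767 0.2435 0.0299]
lid 463 ((731.4342651367188, 261.0847473144531), (35.132423400878906, 65.87114715576172), 21.263626098632812) [0.7322 0.2611 0.0919]
grip 801 ((453.8627014160156, -73.97644805908203), (36.1815071105957, 175.1125946044922), 1.226457953453064) [ 0.4549 -0.0728  0.2359]
```

View pics/c1.png

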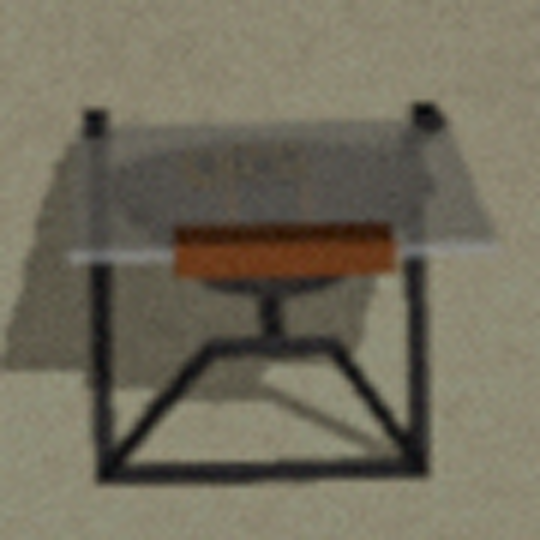

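View pics/c2.png

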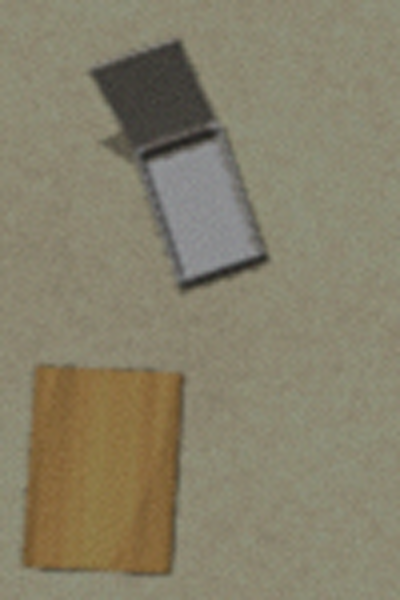

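Steel stand: the clear card and wood strip sit at crop (285,250). The open tin's lid is at the far end. I'll write a move planner and then get a closer look.

```bash
cat > plan.py <<'E'
from h import *
import sys, math
def plan(pos,rot,n=None,vmax=5.5,close=0.0,start=None):
    """print rows from current measured pose to pos, rot (euler)"""
    s=sensors.state(); p0=np.array(s['eef_pos']) if start is None else np.array(start[0]); R0=R.from_euler('xyz',s['ee_rot'] if start is None else start[1]); R1=R.from_euler('xyz',rot)
    rv=(R0.inv()*R1).as_rotvec(); d=np.array(pos)-p0
    need=max(np.linalg.norm(d)*100/vmax, np.linalg.norm(rv)/0.16,1); n=n or math.ceil(need)
    out=[];Rc=R0
    for i in range(n):
        t=Rc.inv().apply(d/n)*100
        out.append(' '.join([f'{close:g}']+[f'{x:.2f}' for x in t]+[f'{x:.3f}' for x in rv/n])); Rc=Rc*R.from_rotvec(rv/n)
    print(n,'rows'); 
    for i in range(0,n,10): print('; '.join(out[i:i+10]))
def q(pos,deg,**k): plan(pos,np.radians(deg),**k)
E
python3 -c "
from plan import *
q([.46,-.25,.5],[180,0,-90],n=10)"
```

```text
10 rows
0 -3.10 -3.19 -2.55 0.000 -0.000 0.042; 0 -3.23 -3.05 -2.55 0.000 -0.000 0.042; 0 -3.35 -2.92 -2.55 0.000 -0.000 0.042; 0 -3.47 -2.77 -2.55 0.000 -0.000 0.042; 0 -3.58 -2.63 -2.55 0.000 -0.000 0.042; 0 -3.69 -2.47 -2.55 0.000 -0.000 0.042; 0 -3.79 -2.32 -2.55 0.000 -0.000 0.042; 0 -3.88 -2.16 -2.55 0.000 -0.000 0.042; 0 -3.97 -1.99 -2.55 0.000 -0.000 0.042; 0 -4.05 -1.82 -2.55 0.000 -0.000 0.042
```

Request:
{"op": "apply_moves", "data": {"rows": "0 -3.1 -3.2 -2.55 0 0 0.042; 0 -3.2 -3.05 -2.55 0 0 0.042; 0 -3.35 -2.9 -2.55 0 0 0.042; 0 -3.45 -2.75 -2.55 0 0 0.042; 0 -3.6 -2.65 -2.55 0 0 0.042; 0 -3.7 -2.45 -2.55 0 0 0.042; 0 -3.8 -2.3 -2.55 0 0 0.042; 0 -3.9 -2.15 -2.55 0 0 0.042; 0 -3.95 -2 -2.55 0 0 0.042; 0 -4.05 -1.8 -2.55 0 0 0.042"}}

```text
time_s: 3.2
eef_pos: [0.4599, -0.2488, 0.5014]
ee_rot: [-3.141, -0.0, -1.573]
ft_force: [0.9, -0.3, 0.4]
grip_width: 1.0
```

Run:
```python
from h import *
snap('wrist','w1');snap('side','s1');print(sensors.state()['eef_pos'],sensors.state()['ee_rot'])
```

```text
[ 0.46234721 -0.24561228  0.50327063] [-3.13627571e+00 -1.09215727e-04 -1.56576641e+00]
```

View pics/w1.png

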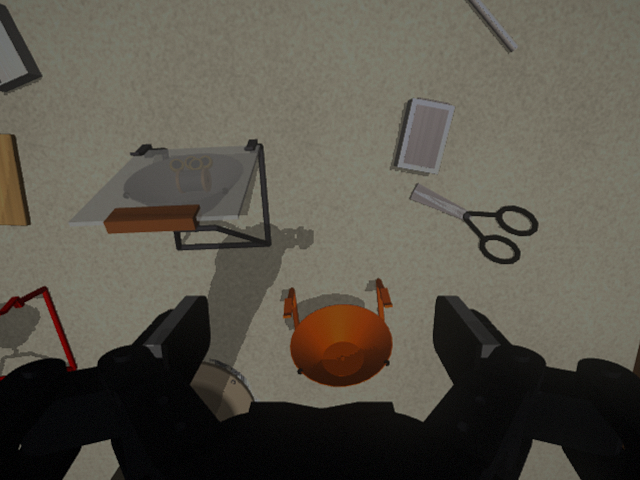

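View pics/s1.png

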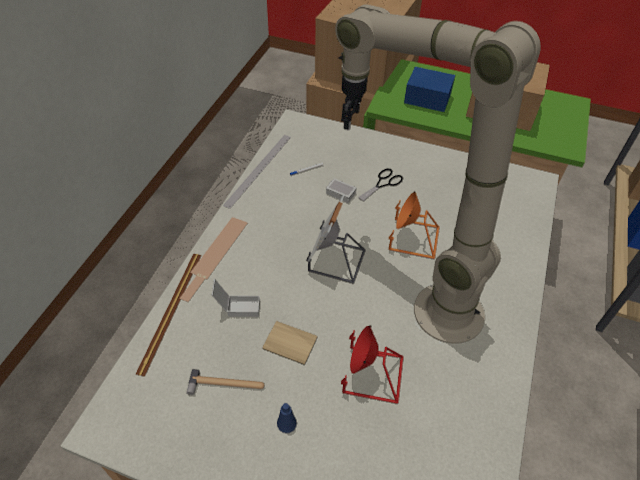

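Wrist view: steel bowl with buttons at (190,163), wood strip at (150,218), and shut tin at (425,135).

Run:
```python
from h import *
from plan import q
z=np.load('pics/w1.npz'); s={'eef_pos':z['pos'],'ee_rot':z['rot']}
P=cloud('wrist',z['d'],s); p=z['p'].astype(int)
hsv=cv2.cvtColor(z['p'],cv2.COLOR_RGB2HSV)
m=(hsv[...,0]<18)&(hsv[...,1]>120)&(P[...,2]>.19)
Q=P[m]; Q=Q[np.isfinite(Q[:,0])]; print(len(Q),Q.min(0),Q.max(0),Q.mean(0)); print(cv2.minAreaRect((Q[:,:2]*1000).astype(np.float32)))
m=(P[...,2]>.022)&(P[...,2]<.05); m[:90]=0;m[180:]=0;m[:,:380]=0;m[:,470:]=0
Q=P[m];print(len(Q),Q[:,2].mean(),cv2.minAreaRect((Q[:,:2]*1000).astype(np.float32)))
# card plane (non brown)
m=np.zeros((480,640),bool); m[150:215,100:255]=1; m&=(P[...,2]>.08)&(P[...,2]<.25)&(hsv[...,1]<80)
Q=P[m];print(len(Q)); c=Q.mean(0);
for _ in range(5):
    u,sv,vt=np.linalg.svd(Q-c,full_matrices=False); r=(Q-c)@vt[2]; k=abs(r)<.004; Q=Q[k]; c=Q.mean(0)
n=vt[2]*np.sign(vt[2][0]);print(len(Q),'card n',n,'c',c,'x at z=.068:', c[0]-(.068-c[2])*n[2]/n[0], 'yaw',np.degrees(np.arctan2(n[1],n[0])))
print('yrange',Q[:,1].min(),Q[:,1].max(),Q[:,2].min(),Q[:,2].max())
q([.60,.18,.38],[180,0,-70],n=10)
```

```text
3593 [ 0.21055287 -0.33146495  0.19000603] [ 0.48184393 -0.02920987  0.59032151] [ 0.43339754 -0.14017274  0.34414092]
((343.12896728515625, -180.13363647460938), (272.6823425292969, 293.3549499511719), 2.3656628131866455)
3156 0.03521608476548618 ((533.3260498046875, -410.03839111328125), (66.69738006591797, 106.65151977539062), 79.84598541259766)
8061
7946 card n [0.93531578 0.03867231 0.35169424] c [ 0.48082859 -0.07885053  0.16977721] x at z=.068: 0.5190985040963386 yaw 2.3676481434468135
yrange -0.1628820110258547 0.015971741720568478 0.08003801329905036 0.24999710567636046
10 rows
0 -4.25 -1.39 1.24 -0.001 -0.000 -0.034; 0 -4.20 -1.54 1.24 -0.001 -0.000 -0.034; 0 -4.14 -1.68 1.24 -0.001 -0.000 -0.034; 0 -4.08 -1.82 1.24 -0.001 -0.000 -0.034; 0 -4.02 -1.96 1.24 -0.001 -0.000 -0.034; 0 -3.95 -2.10 1.24 -0.001 -0.000 -0.034; 0 -3.87 -2.24 1.24 -0.001 -0.000 -0.034; 0 -3.79 -2.37 1.24 -0.001 -0.000 -0.034; 0 -3.71 -2.50 1.23 -0.001 -0.000 -0.034; 0 -3.62 -2.63 1.23 -0.001 -0.000 -0.034
```

Request:
{"op": "apply_moves", "data": {"rows": "0 -4.25 -1.4 1.25 0 0 -0.034; 0 -4.2 -1.55 1.25 0 0 -0.034; 0 -4.15 -1.7 1.25 0 0 -0.034; 0 -4.1 -1.8 1.25 0 0 -0.034; 0 -4 -1.95 1.25 0 0 -0.034; 0 -3.95 -2.1 1.25 0 0 -0.034; 0 -3.9 -2.25 1.25 0 0 -0.034; 0 -3.8 -2.35 1.25 0 0 -0.034; 0 -3.7 -2.5 1.25 0 0 -0.034; 0 -3.6 -2.65 1.2 0 0 -0.034"}}

```text
time_s: 4.55
eef_pos: [0.6011, 0.175, 0.375]
ee_rot: [3.141, -0.0, -1.231]
ft_force: [0.4, -0.4, 0.3]
grip_width: 1.003
```

Run:
```python
from h import *
imaging.camera('top')
snap('wrist','w2');s=sensors.state();print(s['eef_pos'],s['ee_rot'])
```

```text
[0.60042376 0.17911541 0.37359521] [ 3.13977349e+00  2.77414259e-03 -1.22525874e+00]
```

View pics/w2.png

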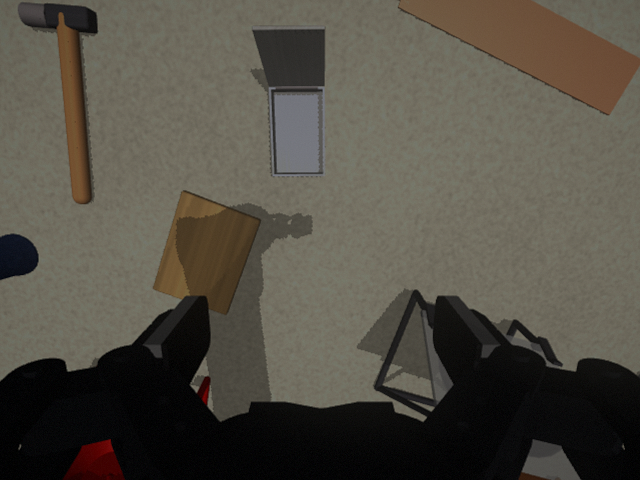

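Run:
```python
from h import *
from plan import q
z=np.load('pics/w2.npz'); s={'eef_pos':z['pos'],'ee_rot':z['rot']}
P=cloud('wrist',z['d'],s)
hsv=cv2.cvtColor(z['p'],cv2.COLOR_RGB2HSV)
def rect(m,name):
    m=cv2.morphologyEx(m.astype(np.uint8),cv2.MORPH_OPEN,np.ones((2,2)))
    n,l,st,_=cv2.connectedComponentsWithStats(m); k=1+np.argmax(st[1:,4]); 
    Q=P[l==k]; r=cv2.minAreaRect((Q[:,:2]*1000).astype(np.float32)); print(name,len(Q),r,Q[:,2].mean()); return r
M=np.zeros((480,640),bool);M[80:190,255:340]=1
rect(M&(P[...,2]>.015)&(P[...,2]<.04),'tin')
M=np.zeros((480,640),bool);M[180:320,140:275]=1
rect(M&(hsv[...,0]<25)&(hsv[...,1]>95)&(P[...,2]>.006)&(P[...,2]<.03),'board')
M=np.zeros((480,640),bool);M[20:84,240:340]=1
rect(M&(P[...,2]>.05),'lid'); Q=P[M&(P[...,2]>.05)]; print('lid z max',np.percentile(Q[:,2],99))
print('bench',np.nanmedian(P[200:220,330:400,2]))
```

```text
tin 1066 ((663.7701416015625, 235.86532592773438), (115.38801574707031, 69.42211151123047), 20.71217918395996) nan
board 8024 ((467.2164306640625, 256.4445495605469), (94.48296356201172, 252.0491180419922), 56.36391067504883) nan
lid 3445 ((747.6981811523438, 265.515625), (65.13390350341797, 66.197265625), 20.045625686645508) nan
lid z max 0.12905849204055672
bench 0.0012082133887804103
```

```bash
cat >> h.py <<'E'
def onplane(n,uv,zp,s=None):
    c,T=wfc(n,s); r=T[:3,:3]@np.array([(uv[0]-c['cx'])/c['fx'],(uv[1]-c['cy'])/c['fy'],1]); return T[:3,3]+r*(zp-T[2,3])/r[2]
E
python3 - <<'E'
from h import *
z=np.load('pics/w2.npz'); s={'eef_pos':z['pos'],'ee_rot':z['rot']}
T=np.array([onplane('wrist',u,.030,s) for u in [(274,175.5),(323.5,174.5),(322.5,87),(269,87)]]); print(T.round(4),T.mean(0), np.linalg.norm(T[1]-T[0]),np.linalg.norm(T[2]-T[1]))
for a,b in [(1,2),(0,3)]: print(np.degrees(np.arctan2(*(T[b]-T[a])[[1,0]])))
B=np.array([onplane('wrist',u,.012,s) for u in [(183.5,190),(260.5,219),(227.5,315),(152.5,288.5)]]); print(B.round(4),B.mean(0),[np.linalg.norm(B[i]-B[i-1]) for i in range(4)])
for a,b in [(2,1),(3,0)]: print(np.degrees(np.arctan2(*(B[b]-B[a])[[1,0]])))
p=cv2.resize(z['p'][180:325,140:275,::-1],None,fx=4,fy=4,interpolation=cv2.INTER_CUBIC);cv2.imwrite('pics/c3.png',p)
p=cv2.resize(z['p'][75:185,255:340,::-1],None,fx=5,fy=5,interpolation=cv2.INTER_CUBIC);cv2.imwrite('pics/c4.png',p)
E
```

```text
[[0.6029 0.2457 0.03  ]
 [0.6252 0.1878 0.03  ]
 [0.7208 0.2238 0.03  ]
 [0.6993 0.2833 0.03  ]] [0.66205811 0.23514868 0.03      ] 0.0620170355934737 0.1021751151444781
20.651029782465432
21.294530090532902
[[0.5421 0.3533 0.012 ]
 [0.5395 0.2464 0.012 ]
 [0.3889 0.2487 0.012 ]
 [0.3921 0.3596 0.012 ]] [0.46566279 0.30201357 0.012     ] [np.float64(0.15015663543704763), np.float64(0.10688744903790645), np.float64(0.15066136533703864), np.float64(0.11097671356833598)]
-0.8655820569795055
-2.423719206089949
```

View pics/c3.png

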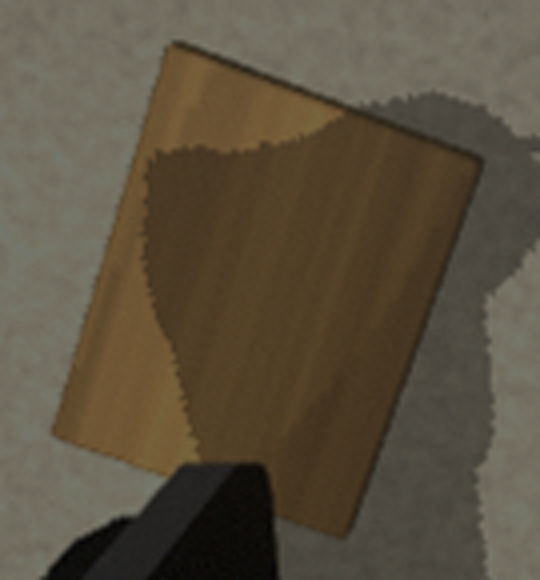

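View pics/c4.png

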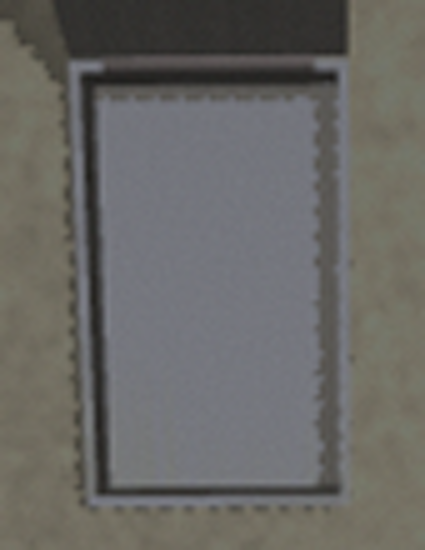

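Run:
```python
from plan import *
q([.6653,.2356,.09],[180,0,-69.2],n=8)
```

```text
8 rows
0 -0.38 -1.01 3.54 0.000 0.000 -0.002; 0 -0.38 -1.01 3.54 0.000 0.000 -0.002; 0 -0.38 -1.01 3.54 0.000 0.000 -0.002; 0 -0.38 -1.01 3.54 0.000 0.000 -0.002; 0 -0.38 -1.01 3.54 0.000 0.000 -0.002; 0 -0.37 -1.01 3.54 0.000 0.000 -0.002; 0 -0.37 -1.01 3.54 0.000 0.000 -0.002; 0 -0.37 -1.01 3.54 0.000 0.000 -0.002
```

Request:
{"op": "apply_moves", "data": {"rows": "0 -0.38 -1 3.55 0 0 -0.002; 0 -0.38 -1 3.55 0 0 -0.002; 0 -0.38 -1 3.55 0 0 -0.002; 0 -0.38 -1 3.55 0 0 -0.002; 0 -0.38 -1 3.55 0 0 -0.002; 0 -0.38 -1 3.55 0 0 -0.002; 0 -0.38 -1 3.55 0 0 -0.002; 0 -0.38 -1 3.55 0 0 -0.002; 0 0 0 0 0 0 0; 0 0 0 0 0 0 0"}}

```text
time_s: 5.9
eef_pos: [0.6659, 0.2294, 0.0928]
ee_rot: [-3.141, -0.0, -1.217]
ft_force: [-0.1, 0.4, 0.3]
grip_width: 1.0
```

Run:
```python
from h import *
snap('wrist','w3');p,d=snap('side','s3');cv2.imwrite('pics/s3c.png',cv2.resize(p[150:330,130:330,::-1],None,fx=3,fy=3,interpolation=cv2.INTER_CUBIC))
```

```text
(no output)
```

View pics/w3.png

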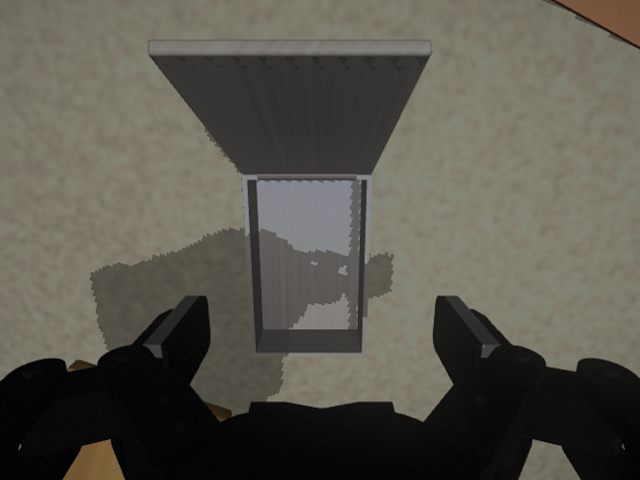

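View pics/s3c.png

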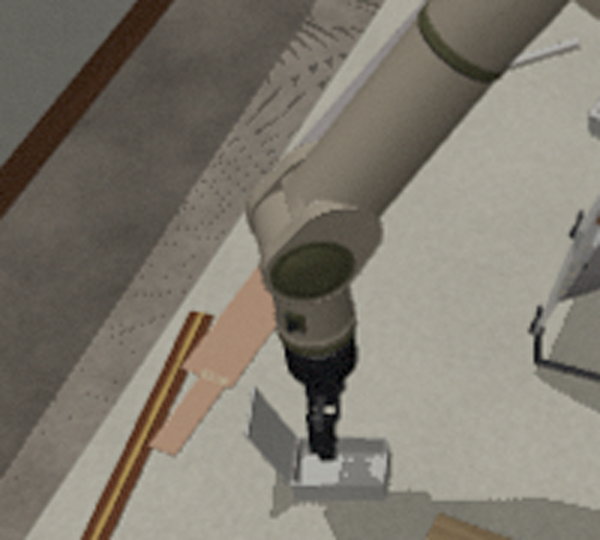

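Run:
```python
from plan import *
z=np.load('pics/w3.npz'); s={'eef_pos':z['pos'],'ee_rot':z['rot']}
print(s)
T=np.array([onplane('wrist',u,.030,s) for u in [(256,352),(362,352),(371.5,177),(242.5,177)]]); print(T.round(4),T.mean(0), np.linalg.norm(T[1]-T[0]),np.linalg.norm(T[2]-T[1]))
for a,b in [(1,2),(0,3)]: print(np.degrees(np.arctan2(*(T[b]-T[a])[[1,0]])))
c,W=wfc('wrist',s)
```

```text
{'eef_pos': array([0.66586897, 0.22941952, 0.0928077 ]), 'ee_rot': array([-3.14106970e+00, -3.32222899e-04, -1.21657039e+00])}
[[0.6041 0.2465 0.03  ]
 [0.6253 0.1888 0.03  ]
 [0.7204 0.2218 0.03  ]
 [0.6975 0.2836 0.03  ]] [0.66181424 0.2351739  0.03      ] 0.06148874401800498 0.10061101673265883
19.158392915680714
21.659865529013793
```

Run:
```python
from plan import *
q([.664,.236,.016],[180,0,-69.5],n=6)
```

```text
6 rows
0 -0.11 0.00 1.29 -0.000 -0.000 -0.001; 0 -0.11 0.00 1.29 -0.000 -0.000 -0.001; 0 -0.11 0.00 1.29 -0.000 -0.000 -0.001; 0 -0.11 -0.00 1.29 -0.000 -0.000 -0.001; 0 -0.11 -0.00 1.29 -0.000 -0.000 -0.001; 0 -0.11 -0.00 1.29 -0.000 -0.000 -0.001
```

Request:
{"op": "apply_moves", "data": {"rows": "0 -0.11 0 1.3 0 0 -0.001; 0 -0.11 0 1.3 0 0 -0.001; 0 -0.11 0 1.3 0 0 -0.001; 0 -0.11 0 1.3 0 0 -0.001; 0 -0.11 0 1.3 0 0 -0.001; 0 -0.11 0 1.2 0 0 -0.001; 0 0 0 0 0 0 0; 0 0 0 0 0 0 0; 0 0 0 0 0 0 0; 0 0 0 0 0 0 0"}}

```text
time_s: 7.25
eef_pos: [0.6635, 0.2363, 0.0152]
ee_rot: [-3.141, -0.0, -1.21]
ft_force: [-0.0, 0.9, 0.8]
grip_width: 1.001
```

Run:
```python
from h import *
p,d=snap('wrist','w4');s=sensors.state();print(s['eef_pos'],s['ft_force'])
```

```text
[0.66346472 0.23628527 0.0151682 ] [-0.07038297  0.40416901 -1.05973423]
```

View pics/w4.png

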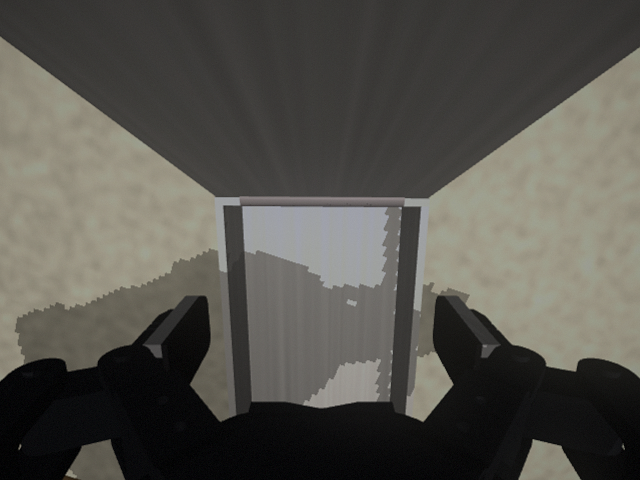

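Fingers straddle the tin at (215..430); nicely centred. Close.

Request:
{"op": "apply_moves", "data": {"rows": "0.4 0 0 0 0 0 0; 0.6 0 0 0 0 0 0; 0.8 0 0 0 0 0 0; 1 0 0 0 0 0 0; 1 0 0 0 0 0 0; 1 0 0 0 0 0 0; 1 0 0 -1 0 0 0; 1 0 0 -1.5 0 0 0; 1 0 0 -1.5 0 0 0; 1 0 0 0 0 0 0", "newtons": 40}}

```text
time_s: 8.55
eef_pos: [0.6642, 0.2366, 0.0568]
ee_rot: [-3.139, 0.0, -1.21]
ft_force: [0.3, -1.2, -1.4]
grip_width: 0.764
```

Run:
```python
from plan import *
p,d=snap('side','s5');s=sensors.state();print(s['eef_pos'],s['ft_force'],s['grip_width'])
cv2.imwrite('pics/s5c.png',cv2.resize(p[150:330,130:330,::-1],None,fx=3,fy=3,interpolation=cv2.INTER_CUBIC))
snap('wrist','w5')
```

```text
[0.66373178 0.2363726  0.05581399] [ 0.62285806 -0.69523736 -1.57045467] 0.7629188568311099
```

View pics/w5.png

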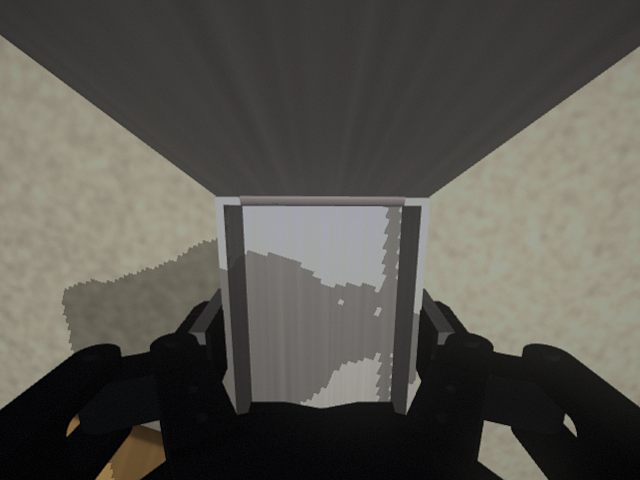

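View pics/s5c.png

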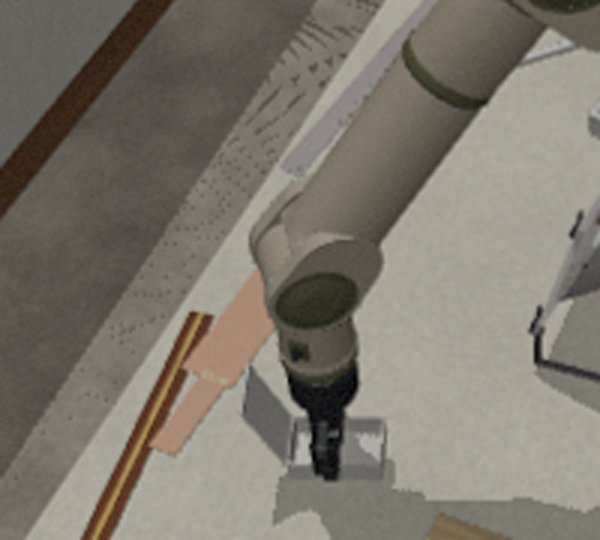

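Run:
```python
from plan import *
for zz,L in [(0.005,[(317.3,284.6),(370.5,283)]),(.09,[(315.8,224),(371.3,223.5)])]:
    a=[onplane('top',u,zz) for u in L]; print(np.round(a,4), np.degrees(np.arctan2(-(a[0]-a[1])[0],(a[0]-a[1])[1])),np.mean(a,0), np.linalg.norm(a[0]-a[1]))
z=np.load('pics/top0.npz'); P=cloud('top',z['d']); hsv=cv2.cvtColor(z['p'],cv2.COLOR_RGB2HSV)
M=np.zeros((480,640),bool);M[235:260,320:375]=1;M&=(hsv[...,0]<18)&(hsv[...,1]>110)
Q=P[M];print(len(Q),np.nanpercentile(Q,[2,50,98],axis=0).round(4)); 
z=np.load('pics/w1.npz'); s={'eef_pos':z['pos'],'ee_rot':z['rot']}
P=cloud('wrist',z['d'],s);hsv=cv2.cvtColor(z['p'],cv2.COLOR_RGB2HSV)
M=np.zeros((480,640),bool);M[200:240,95:205]=1;M&=(hsv[...,0]<18)&(hsv[...,1]>110)
Q=P[M];print(len(Q),np.nanpercentile(Q,[2,50,98],axis=0).round(4),cv2.minAreaRect((Q[:,:2]*1000).astype(np.float32)))
cv2.imwrite('pics/c5.png',cv2.resize(z['p'][130:255,60:280,::-1],None,fx=3.5,fy=3.5,interpolation=cv2.INTER_CUBIC))
```

```text
[[ 3.444e-01 -2.000e-04  5.000e-03]
 [ 3.521e-01 -1.573e-01  5.000e-03]] 2.829117391941903 [ 0.3482447  -0.07877587  0.005     ] 0.1573084813395859
[[ 0.5161  0.0065  0.09  ]
 [ 0.5205 -0.1488  0.09  ]] 1.6177529333355727 [ 0.51830328 -0.07114705  0.09      ] 0.15542237949062793
328 [[ 0.4376 -0.115   0.1671]
 [ 0.447  -0.073   0.2591]
 [ 0.4593 -0.0294  0.2652]]
2216 [[ 0.4369 -0.12    0.2396]
 [ 0.4502 -0.0761  0.2595]
 [ 0.4596 -0.0324  0.2642]] ((419.4739074707031, 3.2889938354492188), (25.266613006591797, 252.9186248779297), 16.9612979888916)
```

View pics/c5.png

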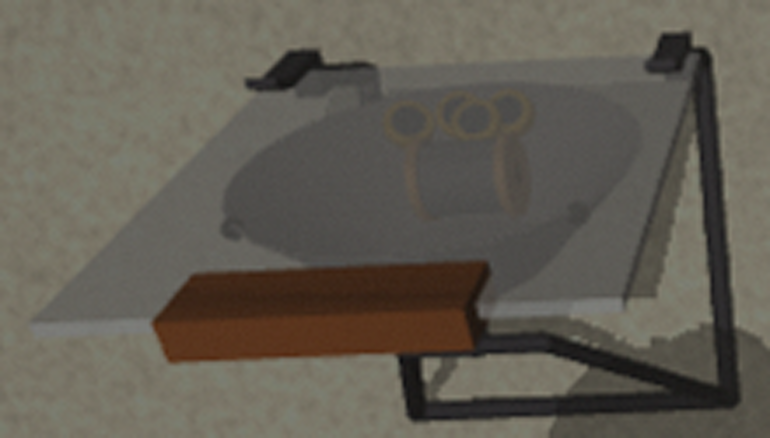

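Run:
```python
from plan import *
q([.65,-.066,.08],[180,0,-87.6],n=10,close=1)
```

```text
10 rows
1 2.78 1.19 -0.25 -0.000 0.000 0.032; 1 2.82 1.10 -0.25 -0.000 0.000 0.032; 1 2.85 1.01 -0.25 -0.000 0.000 0.032; 1 2.88 0.92 -0.25 -0.000 0.000 0.032; 1 2.91 0.83 -0.25 -0.000 0.000 0.032; 1 2.93 0.73 -0.25 -0.000 0.000 0.032; 1 2.96 0.64 -0.25 -0.000 0.000 0.032; 1 2.98 0.55 -0.25 -0.000 0.000 0.032; 1 2.99 0.45 -0.25 -0.000 0.000 0.032; 1 3.00 0.36 -0.25 -0.000 0.000 0.032
```

Request:
{"op": "apply_moves", "data": {"rows": "1 2.8 1.2 -0.25 0 0 0.032; 1 2.8 1.1 -0.25 0 0 0.032; 1 2.85 1 -0.25 0 0 0.032; 1 2.9 0.9 -0.25 0 0 0.032; 1 2.9 0.85 -0.25 0 0 0.032; 1 2.95 0.75 -0.25 0 0 0.032; 1 2.95 0.65 -0.25 0 0 0.032; 1 3 0.55 -0.25 0 0 0.032; 1 3 0.45 -0.25 0 0 0.032; 1 3 0.35 -0.25 0 0 0.032"}}

```text
time_s: 9.9
eef_pos: [0.6493, -0.0674, 0.0792]
ee_rot: [3.141, 0.0, -1.531]
ft_force: [0.1, 0.5, -0.6]
grip_width: 0.761
```

Request:
{"op": "apply_moves", "data": {"rows": "1 0 0 -0.01 0 0 0; 1 0 0 0.5 0 0 0; 1 0 0 1 0 0 0; 1 0 0 1.2 0 0 0; 1 0 0 1.2 0 0 0; 1 0 0 1 0 0 0; 1 0 0 0.5 0 0 0; 1 0 0 0.3 0 0 0; 1 0 0 0 0 0 0; 1 0 0 0 0 0 0"}}

```text
time_s: 11.15
eef_pos: [0.6499, -0.0665, 0.0232]
ee_rot: [-3.141, -0.0, -1.53]
ft_force: [0.8, -0.3, -1.7]
grip_width: 0.763
```

Run:
```python
from plan import *
s=sensors.state();print(s['eef_pos'],s['ee_rot'],s['ft_force'],s['grip_width'])
for n in ['top','wrist']: snap(n,n+'6')
p=cv2.imread('pics/top6.png');cv2.imwrite('pics/c6.png',cv2.resize(p[140:300,280:410],None,fx=3.7,fy=3.7,interpolation=cv2.INTER_CUBIC))
```

```text
[ 0.64992971 -0.06651747  0.02323756] [-3.14102486e+00 -8.54238272e-05 -1.53003857e+00] [ 0.8398609  -0.27357331 -1.71020791] 0.7634241586473036
```

View pics/c6.png

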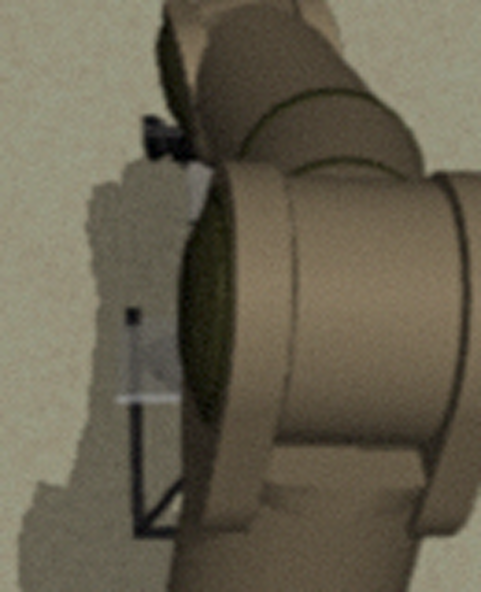

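View pics/wrist6.png

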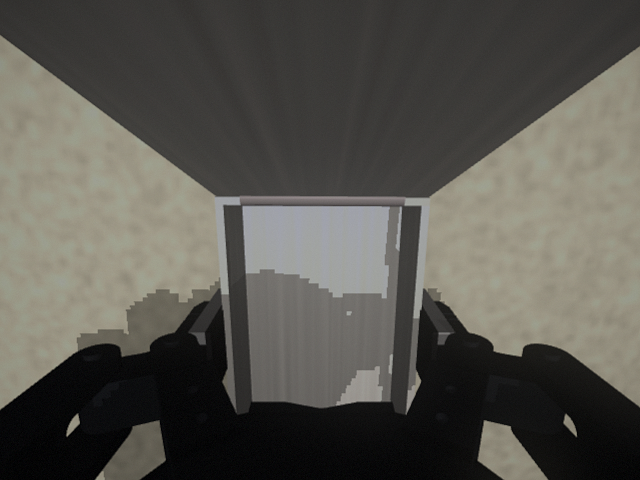

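Request:
{"op": "apply_moves", "data": {"rows": "1 0 0.6 0.2 0 0 0; 1 0 1 0.2 0 0 0; 1 0 1 0.1 0 0 0; 1 0 1 0 0 0 0; 1 0 0.9 0 0 0 0; 1 0 0.8 0 0 0 0; 1 0 0.6 0 0 0 0; 1 0 0.4 0 0 0 0; 1 0 0 0 0 0 0; 1 0 0 0 0 0 0"}}

```text
time_s: 12.5
eef_pos: [0.5871, -0.069, 0.0179]
ee_rot: [-3.141, 0.0, -1.53]
ft_force: [0.0, 0.4, -1.9]
grip_width: 0.762
```

Run:
```python
from plan import *
s=sensors.state();print(s['eef_pos'],s['ee_rot'],s['ft_force'],s['grip_width'])
p,d=snap('side','s7');cv2.imwrite('pics/c7.png',cv2.resize(p[130:300,220:400,::-1],None,fx=3.4,fy=3.4,interpolation=cv2.INTER_CUBIC))
```

```text
[ 0.58709461 -0.06897274  0.0178822 ] [-3.14123744e+00  8.61222042e-06 -1.52994977e+00] [ 0.00681219  0.42718788 -1.86306325] 0.7617103189250557
```

View pics/c7.png

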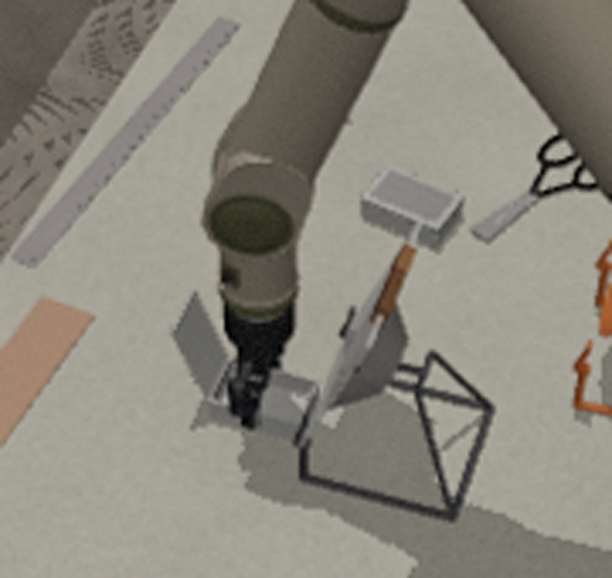

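Request:
{"op": "apply_moves", "data": {"rows": "1 0 0.3 0 0 0 0; 1 0 0.4 0 0 0 0; 1 0 0.4 0 0 0 0; 1 0 0.4 0 0 0 0; 1 0 0.4 0 0 0 0; 1 0 0.3 0 0 0 0; 1 0 0.1 0 0 0 0; 1 0 0 0.1 0 0 0; 1 0 0 0.1 0 0 0; 1 0 0 0.05 0 0 0"}}

```text
time_s: 13.8
eef_pos: [0.5638, -0.07, 0.0152]
ee_rot: [3.142, -0.0, -1.53]
ft_force: [0.1, 0.0, -1.5]
grip_width: 0.766
```

Run:
```python
from plan import *
s=sensors.state();print(s['eef_pos'],s['ee_rot'],s['ft_force'],s['grip_width'])
p,d=snap('side','s8');cv2.imwrite('pics/c8.png',cv2.resize(p[180:290,260:360,::-1],None,fx=5,fy=5,interpolation=cv2.INTER_CUBIC))
snap('wrist','w8')
```

```text
[ 0.56383331 -0.06995019  0.01523023] [ 3.14152164e+00 -2.97081676e-06 -1.52996954e+00] [ 0.07883553  0.04107486 -1.46240692] 0.7661868093354833
```

View pics/c8.png

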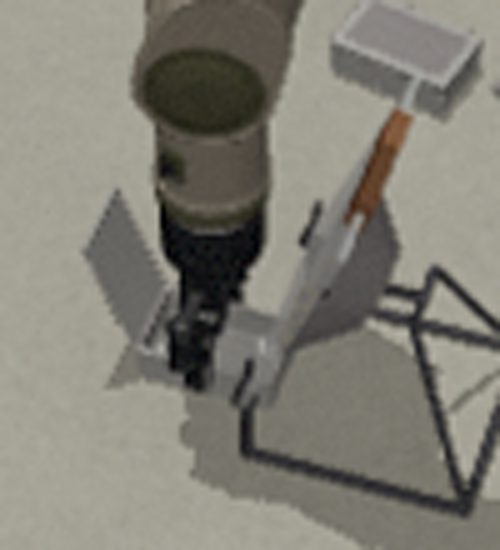

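View pics/w8.png

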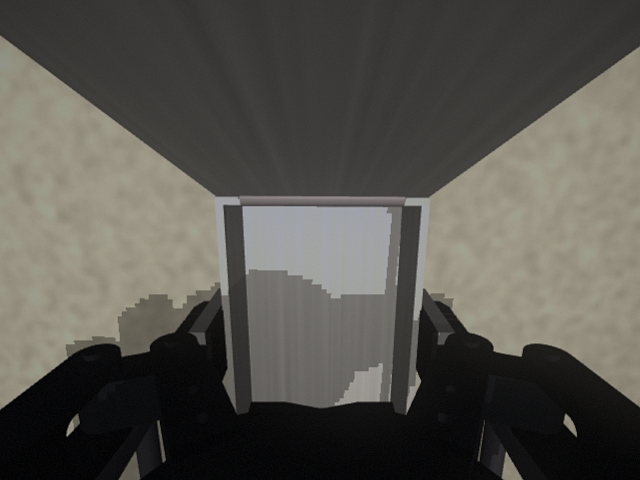

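Request:
{"op": "apply_moves", "data": {"rows": "0 0 0 0 0 0 0; 0 0 0 0 0 0 0; 0 0 0 0 0 0 0; 0 0 0 -0.5 0 0 0; 0 0 0 -1.5 0 0 0; 0 0 0 -3 0 0 0; 0 0 0 -4 0 0 0; 0 0 0 -5 0 0 0; 0 0 0 -5 0 0 0; 0 0 0 -5 0 0 0"}}

```text
time_s: 15.15
eef_pos: [0.5633, -0.07, 0.2583]
ee_rot: [-3.141, -0.0, -1.53]
ft_force: [0.7, -0.3, -0.4]
grip_width: 0.999
```

Run:
```python
from plan import *
q([.52,-.06,.46],[180,0,-87.6],n=6)
snap('wrist','w9')
```

```text
6 rows
0 -0.20 0.71 -3.36 -0.000 -0.000 -0.000; 0 -0.20 0.71 -3.36 -0.000 -0.000 -0.000; 0 -0.20 0.71 -3.36 -0.000 -0.000 -0.000; 0 -0.20 0.71 -3.36 -0.000 -0.000 -0.000; 0 -0.20 0.71 -3.36 -0.000 -0.000 -0.000; 0 -0.20 0.71 -3.36 -0.000 -0.000 -0.000
```

View pics/w9.png

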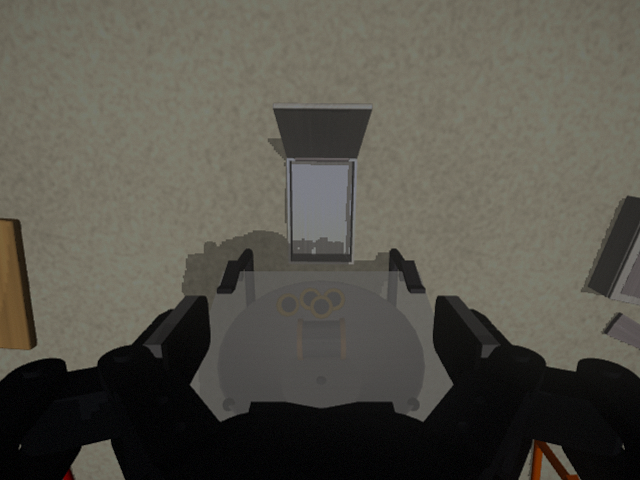

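Run:
```python
from plan import *
yaw=np.radians(2.4); ex=np.array([np.cos(yaw),np.sin(yaw),0]);ey=np.array([-np.sin(yaw),np.cos(yaw),0]);ez=np.array([0,0,1.])
n=.940*ex+.342*ez; u=-.342*ex+.940*ez; O=np.array([.510,-.072,.072])
for f in ['w1','w9']:
    z=np.load(f'pics/{f}.npz'); s={'eef_pos':z['pos'],'ee_rot':z['rot']}
    P=cloud('wrist',z['d'],s)-O;hsv=cv2.cvtColor(z['p'],cv2.COLOR_RGB2HSV)
    N=P@n;U=P@u;Y=P@ey
    if f=='w1':
        M=np.zeros((480,640),bool);M[200:240,95:210]=1;M&=(hsv[...,0]<18)&(hsv[...,1]>110)&(U>.12)&(U<.25)
        print('strip N',np.percentile(N[M],[1,5,20,50,80,95,99]).round(4),'U',np.percentile(U[M],[1,5,50,95,99]).round(4),'Y',np.percentile(Y[M],[1,5,50,95,99]).round(4))
        for a in np.arange(.16,.22,.006):
            k=M&(U>=a)&(U<a+.006); print(round(a,3),k.sum(),np.percentile(N[k],[5,50,95]).round(4) if k.sum()>5 else '')
    M=(U>.02)&(U<.16)&(abs(Y)<.08)&(abs(N)<.03)&(hsv[...,1]<90)
    print('card N',np.percentile(N[M],[5,50,95]).round(4), M.sum())
    for a in np.arange(.02,.17,.03):
        k=M&(U>a)&(U<a+.03); print(round(a,2),np.median(N[k]).round(4))
s={'eef_pos':z['pos'],'ee_rot':z['rot']}
T=np.array([onplane('wrist',w,.03,s) for w in [(290,261),(354.5,261),(356.5,159),(286,159)]])
print(T.mean(0),(T-np.array([.51,-.072,0]))@ex,(T-np.array([.51,-.072,0]))@ey)
for w in [(243,272),(399,272)]: print((onplane('wrist',w,.068,s)-O)@ex,(onplane('wrist',w,.068,s)-O)@ey)
```

```text
strip N [-0.0044 -0.0032  0.0012  0.0088  0.0095  0.0099  0.0103] U [0.175  0.1772 0.1993 0.2016 0.2021] Y [-0.0453 -0.0427 -0.0015  0.0395  0.0434]
0.16 0 
0.166 0 
0.172 143 [0.0088 0.0095 0.01  ]
0.178 250 [0.0088 0.0095 0.01  ]
0.184 251 [0.0087 0.0095 0.01  ]
0.19 278 [0.0085 0.0093 0.0101]
0.196 1240 [-0.0038  0.0039  0.0096]
0.202 31 [-0.003   0.0041  0.0091]
0.208 0 
0.214 0 
card N [0.0049 0.0058 0.0068] 6276
0.02 0.0065
0.05 0.0062
0.08 0.0059
0.11 0.0055
0.14 0.0053
0.17 nan
card N [0.0045 0.0056 0.0067] 26553
0.02 0.0061
0.05 0.0057
0.08 0.0054
0.11 0.0052
0.14 nan
0.17 nan
[ 0.56279025 -0.07070241  0.03      ] [0.00259221 0.00250693 0.10301662 0.10307735] [ 0.03109678 -0.03385159 -0.03350845  0.03260654]
0.004609089537489499 0.0706699350795968
0.004416710760865733 -0.07087403212678797
  return _methods._mean(a, axis=axis, dtype=dtype,
  ret = ret.dtype.type(ret / rcount)
```

Run:
```python
from plan import *
z=np.load('pics/w9.npz');cv2.imwrite('pics/c9.png',cv2.resize(z['p'][235:355,220:420,::-1],None,fx=4,fy=4,interpolation=cv2.INTER_CUBIC))
s={'eef_pos':z['pos'],'ee_rot':z['rot']}
for v in [260,264,268,272,276,278,280,282,284]: print(v,[round(onplane('wrist',(321,v),h,s)[0],4) for h in (.03,.068,.072)])
```

```text
260 [np.float64(0.5136), np.float64(0.5259), np.float64(0.5272)]
264 [np.float64(0.5094), np.float64(0.5221), np.float64(0.5235)]
268 [np.float64(0.5051), np.float64(0.5183), np.float64(0.5197)]
272 [np.float64(0.5008), np.float64(0.5145), np.float64(0.516)]
276 [np.float64(0.4965), np.float64(0.5107), np.float64(0.5121)]
278 [np.float64(0.4944), np.float64(0.5087), np.float64(0.5102)]
280 [np.float64(0.4922), np.float64(0.5068), np.float64(0.5083)]
282 [np.float64(0.49), np.float64(0.5048), np.float64(0.5064)]
284 [np.float64(0.4878), np.float64(0.5029), np.float64(0.5045)]
```

View pics/c9.png

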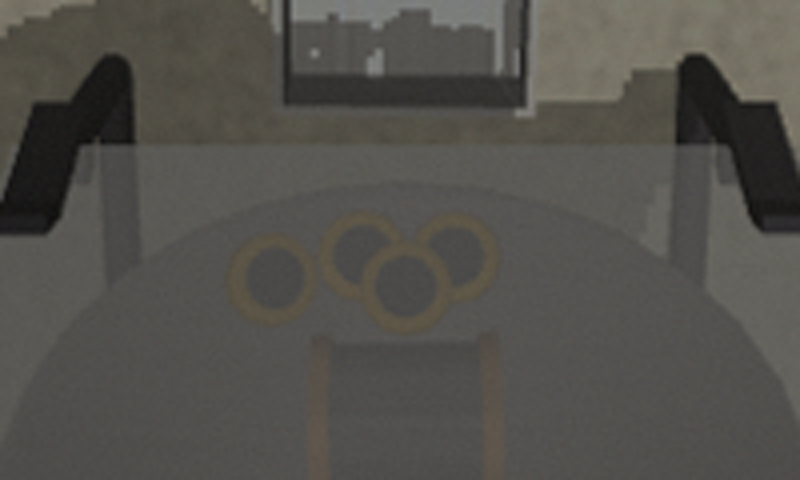

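Run:
```python
from plan import *
q([.568,-.0698,.0155],[180,0,-87.66],n=8)
```

```text
8 rows
0 -0.00 0.00 3.11 -0.001 -0.000 -0.000; 0 -0.00 -0.00 3.11 -0.001 -0.000 -0.000; 0 -0.00 -0.01 3.11 -0.001 -0.000 -0.000; 0 -0.00 -0.01 3.11 -0.001 -0.000 -0.000; 0 -0.00 -0.01 3.11 -0.001 -0.000 -0.000; 0 -0.00 -0.02 3.11 -0.001 -0.000 -0.000; 0 -0.00 -0.02 3.11 -0.001 -0.000 -0.000; 0 0.00 -0.02 3.11 -0.001 -0.000 -0.000
```

Run:
```python
from plan import *
for i in range(3):
    s=sensors.state();print(s['eef_pos'],s['ee_rot'],s['time_s']); imaging.camera('top')
```

```text
[ 0.56585744 -0.06984508  0.26456083] [-3.13234617e+00 -1.18584953e-03 -1.53010966e+00] 15.2
[ 0.56588275 -0.06994401  0.26181024] [-3.13216124e+00 -1.27314615e-03 -1.53033069e+00] 15.25
[ 0.56476927 -0.07007433  0.25916758] [-3.13548981e+00 -1.03992176e-03 -1.53033184e+00] 15.3
```

Request:
{"op": "apply_moves", "data": {"rows": "0 0 0 0 0 0 0; 0 0 -0.1 3 0 0 0; 0 0 -0.1 4 0 0 0; 0 0 -0.1 5 0 0 0; 0 0 -0.1 5 0 0 0; 0 0 0 4 0 0 0; 0 0 0 2.2 0 0 0; 0 0 0 1 0 0 0; 0 0 0 0 0 0 0; 0 0 0 0 0 0 0"}}

```text
time_s: 16.6
eef_pos: [0.5681, -0.0698, 0.014]
ee_rot: [-3.141, -0.0, -1.53]
ft_force: [0.1, -1.1, -0.1]
grip_width: 1.003
```

Request:
{"op": "apply_moves", "data": {"rows": "0.5 0 0 0 0 0 0; 0.8 0 0 0 0 0 0; 1 0 0 0 0 0 0; 1 0 0 0 0 0 0; 1 0 0 -0.1 0 0 0; 1 0 0.25 0 0 0 0; 1 0 0.25 0 0 0 0; 1 0 0 0.1 0 0 0; 1 0 0 0 0 0 0; 1 0 0 0 0 0 0"}}

```text
time_s: 17.85
eef_pos: [0.5627, -0.07, 0.0144]
ee_rot: [-3.141, -0.0, -1.53]
ft_force: [-2.9, 0.3, 15.2]
grip_width: 0.766
```

Request:
{"op": "apply_moves", "data": {"rows": "0 0 0 0 0 0 0; 0 0 0 0 0 0 0; 0 0 0 0 0 0 0; 0 0 0 -0.5 0 0 0; 0 0 0 -1.5 0 0 0; 0 0 0 -3 0 0 0; 0 0 0 -5 0 0 0; 0 0 0 -5 0 0 0; 0 0 0 -5 0 0 0; 0 0 0 -5 0 0 0"}}

```text
time_s: 19.1
eef_pos: [0.5622, -0.0701, 0.2663]
ee_rot: [-3.141, -0.0, -1.53]
ft_force: [0.6, -0.4, -0.3]
grip_width: 1.0
```

Request:
{"op": "apply_moves", "data": {"rows": "0 0 0 -5 0 0 0; 0 0 0 -5 0 0 0; 0 0 0 -3 0 0 0; 0 0 0 -1 0 0 0; 0 0 0 0 0 0 0; 0 0 0 0 0 0 0; 0 0 0 0 0 0 0; 0 0 0 0 0 0 0; 0 0 0 0 0 0 0; 0 0 0 0 0 0 0"}}

```text
time_s: 20.35
eef_pos: [0.5628, -0.07, 0.4032]
ee_rot: [3.141, 0.0, -1.53]
ft_force: [0.1, 0.3, 0.1]
grip_width: 1.0
```

Run:
```python
from plan import *
snap('wrist','w10'); z=np.load('pics/w10.npz');print(z['pos'],z['rot'])
```

```text
[ 0.56279525 -0.06997659  0.40321925] [ 3.14134287e+00  2.74670917e-05 -1.52993550e+00]
```

View pics/w10.png

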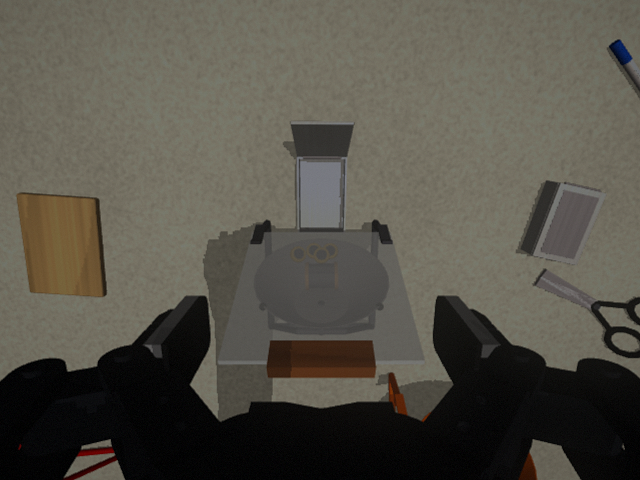

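Run:
```python
from plan import *
z=np.load('pics/w10.npz');cv2.imwrite('pics/c10.png',cv2.resize(z['p'][140:290,230:410,::-1],None,fx=4.4,fy=4,interpolation=cv2.INTER_CUBIC))
cv2.imwrite('pics/c10b.png',cv2.resize(z['p'][185:305,10:115,::-1],None,fx=5,fy=5,interpolation=cv2.INTER_CUBIC))
s={'eef_pos':z['pos'],'ee_rot':z['rot']}
yaw=np.radians(2.4); ex=np.array([np.cos(yaw),np.sin(yaw),0]);ey=np.array([-np.sin(yaw),np.cos(yaw),0]);ez=np.array([0,0,1.])
n=.940*ex+.342*ez; u=-.342*ex+.940*ez; O=np.array([.508,-.072,.072])
P=cloud('wrist',z['d'],s)-O;hsv=cv2.cvtColor(z['p'],cv2.COLOR_RGB2HSV)
N=P@n;U=P@u;Y=P@ey
M=np.zeros((480,640),bool);M[330:385,260:385]=1;M&=(hsv[...,0]<18)&(hsv[...,1]>110)&(U>.12)&(U<.25)
print('strip N',np.percentile(N[M],[1,5,20,50,80,95,99]).round(4),'U',np.percentile(U[M],[1,5,50,95,99]).round(4),'Y',np.percentile(Y[M],[1,5,50,95,99]).round(4))
M=(U>.02)&(U<.16)&(abs(Y)<.08)&(abs(N)<.03)&(hsv[...,1]<90)
k=P[M]; A=np.c_[k@ey,k@u,np.ones(len(k))]; print('card N fit (y,u,1)',np.linalg.lstsq(A,k@n,rcond=None)[0])
for v in [228,232,236,238,240,242]: print(v,[round(onplane('wrist',(321,v),h,s)[0],4) for h in (.03,.068,.072)])
```

```text
strip N [-0.0025 -0.0004  0.0071  0.0109  0.0115  0.012   0.0124] U [0.1737 0.1754 0.1927 0.2006 0.201 ] Y [-0.0435 -0.04    0.0008  0.0404  0.0439]
card N fit (y,u,1) [-0.00053559 -0.01259292  0.00884401]
228 [np.float64(0.5121), np.float64(0.5209), np.float64(0.5219)]
232 [np.float64(0.5064), np.float64(0.5157), np.float64(0.5166)]
236 [np.float64(0.5007), np.float64(0.5104), np.float64(0.5114)]
238 [np.float64(0.4978), np.float64(0.5077), np.float64(0.5088)]
240 [np.float64(0.4949), np.float64(0.5051), np.float64(0.5061)]
242 [np.float64(0.492), np.float64(0.5024), np.float64(0.5035)]
```

View pics/c10.png

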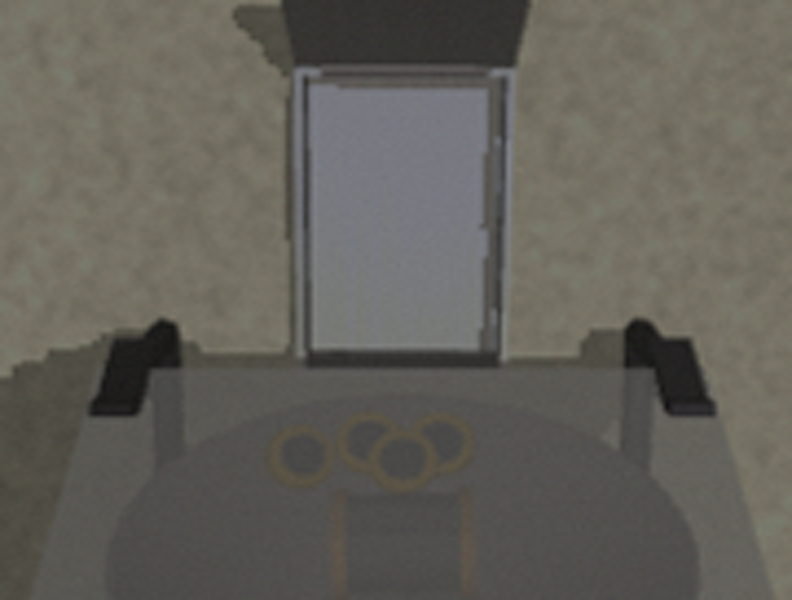

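View pics/c10b.png

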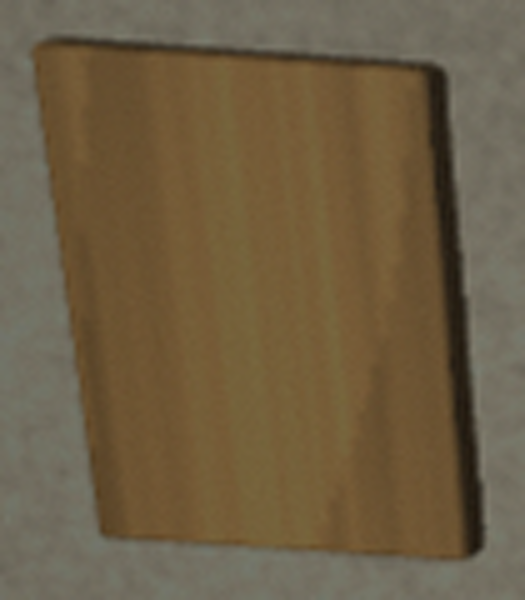

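Run:
```python
from plan import *
z=np.load('pics/w10.npz');s={'eef_pos':z['pos'],'ee_rot':z['rot']}
B=np.array([onplane('wrist',w,.012,s) for w in [(17,193.4),(95.5,198),(102.6,295.6),(30.4,292.4)]]);print(B.round(4).tolist(),B.mean(0),[np.linalg.norm(B[i]-B[i-1]).round(4) for i in range(4)])
for a,b in [(2,1),(3,0)]: print(np.degrees(np.arctan2(*(B[b]-B[a])[[1,0]])))
print('90',np.degrees(np.arctan2(*(B[0]-B[1])[[1,0]])),np.degrees(np.arctan2(*(B[3]-B[2])[[1,0]])))
yaw=np.radians(2.4); ex=np.array([np.cos(yaw),np.sin(yaw),0]);ez=np.array([0,0,1.])
n=.940*ex+.342*ez; u=-.342*ex+.940*ez; O=np.array([.508,-.072,.072])
t=O+.0045*n+.185*u; print('grasp tcp',t,'pre',t+.07*u)
plan(t+.07*u,np.radians([180,-20,2.4]))
```

```text
[[0.5401, 0.3537, 0.012], [0.5381, 0.245, 0.012], [0.3903, 0.2513, 0.012], [0.3912, 0.3587, 0.012]] [0.46490694 0.30216041 0.012     ] [np.float64(0.149), np.float64(0.1087), np.float64(0.1478), np.float64(0.1074)]
-2.41742411552082
-1.9332731878745848
90 88.94009269991471 89.56746367190269
grasp tcp [ 0.44901179 -0.07447234  0.247439  ] pre [ 0.42509279 -0.07547484  0.313239  ]
11 rows
0 -0.00 1.25 0.82 0.025 0.025 -0.141; 0 -0.20 1.26 0.78 0.025 0.025 -0.141; 0 -0.39 1.24 0.75 0.025 0.025 -0.141; 0 -0.58 1.18 0.70 0.025 0.025 -0.141; 0 -0.76 1.11 0.66 0.025 0.025 -0.141; 0 -0.93 1.00 0.61 0.025 0.025 -0.141; 0 -1.08 0.88 0.56 0.025 0.025 -0.141; 0 -1.20 0.73 0.51 0.025 0.025 -0.141; 0 -1.31 0.56 0.47 0.025 0.025 -0.141; 0 -1.38 0.38 0.42 0.025 0.025 -0.141
0 -1.43 0.19 0.38 0.025 0.025 -0.141
```

Request:
{"op": "apply_moves", "data": {"rows": "0 0 1.25 0.8 0.025 0.025 -0.141; 0 -0.2 1.25 0.8 0.025 0.025 -0.141; 0 -0.4 1.25 0.75 0.025 0.025 -0.141; 0 -0.6 1.2 0.7 0.025 0.025 -0.141; 0 -0.75 1.1 0.65 0.025 0.025 -0.141; 0 -0.95 1 0.6 0.025 0.025 -0.141; 0 -1.1 0.9 0.55 0.025 0.025 -0.141; 0 -1.2 0.75 0.5 0.025 0.025 -0.141; 0 -1.3 0.55 0.45 0.025 0.025 -0.141; 0 -1.4 0.4 0.4 0.025 0.025 -0.141"}}

```text
time_s: 21.65
eef_pos: [0.4363, -0.0748, 0.3221]
ee_rot: [-3.118, -0.325, -0.105]
ft_force: [0.1, 0.3, 0.2]
grip_width: 1.001
```

Request:
{"op": "apply_moves", "data": {"rows": "0 -1.45 0.2 0.4 0.025 0.025 -0.141; 0 0 0 0 0 0 0; 0 0 0 0 0 0 0; 0 0 0 0 0 0 0; 0 0 0 0 0 0 0; 0 0 0 0 0 0 0; 0 0 0 0 0 0 0; 0 0 0 0 0 0 0; 0 0 0 0 0 0 0; 0 0 0 0 0 0 0"}}

```text
time_s: 22.9
eef_pos: [0.4241, -0.0754, 0.3137]
ee_rot: [-3.141, -0.35, 0.038]
ft_force: [0.7, -0.0, 0.1]
grip_width: 1.004
```

Run:
```python
from plan import *
s=sensors.state();print(s['eef_pos'],np.degrees(s['ee_rot']),s['q'].round(2))
snap('wrist','w11');snap('side','s11')
plan([.449,-.0745,.2474],np.radians([180,-20,2.4]),n=8)
```

```text
[ 0.42406914 -0.07540082  0.3136743 ] [-179.97727318  -20.08073195    2.20248014] [ 0.63  0.06 -0.58  2.33 -0.    0.41  0.1 ]
8 rows
0 0.01 0.00 0.89 0.000 -0.000 -0.000; 0 0.01 0.00 0.89 0.000 -0.000 -0.000; 0 0.01 0.00 0.89 0.000 -0.000 -0.000; 0 0.01 0.00 0.89 0.000 -0.000 -0.000; 0 0.01 0.00 0.89 0.000 -0.000 -0.000; 0 0.01 0.00 0.89 0.000 -0.000 -0.000; 0 0.01 0.00 0.89 0.000 -0.000 -0.000; 0 0.01 0.00 0.89 0.000 -0.000 -0.000
```

View pics/w11.png

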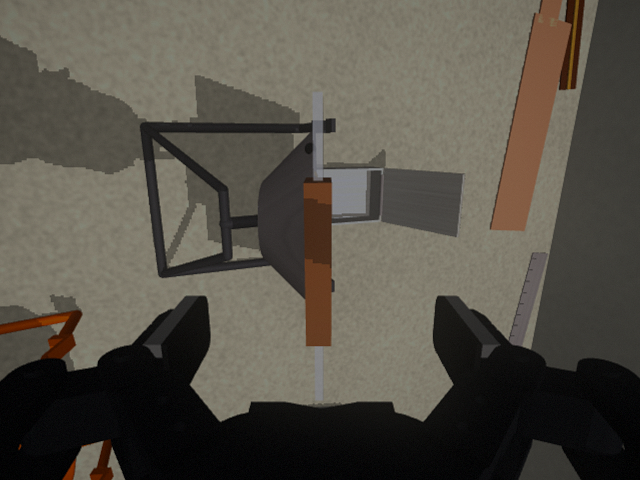

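View pics/s11.png

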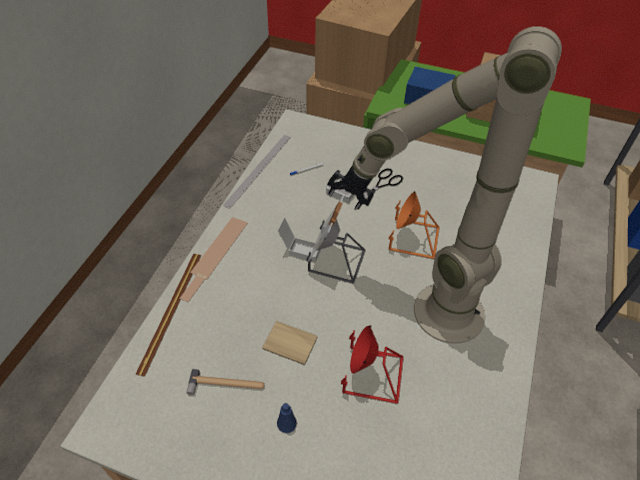

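Request:
{"op": "apply_moves", "data": {"rows": "0 0.01 0 0.9 0 0 0; 0 0.01 0 0.9 0 0 0; 0 0.01 0 0.9 0 0 0; 0 0.01 0 0.9 0 0 0; 0 0.01 0 0.9 0 0 0; 0 0.01 0 0.9 0 0 0; 0 0.01 0 0.9 0 0 0; 0 0.01 0 0.8 0 0 0; 0 0 0 0 0 0 0; 0 0 0 0 0 0 0"}}

```text
time_s: 24.25
eef_pos: [0.4492, -0.0743, 0.2474]
ee_rot: [-3.141, -0.351, 0.039]
ft_force: [0.3, -0.3, -0.3]
grip_width: 1.001
```

Run:
```python
from plan import *
s=sensors.state();print(s['eef_pos'],np.degrees(s['ee_rot']))
snap('wrist','w12');
```

```text
[ 0.44922343 -0.07428086  0.2474263 ] [-179.98018774  -20.08685447    2.22049464]
```

View pics/w12.png

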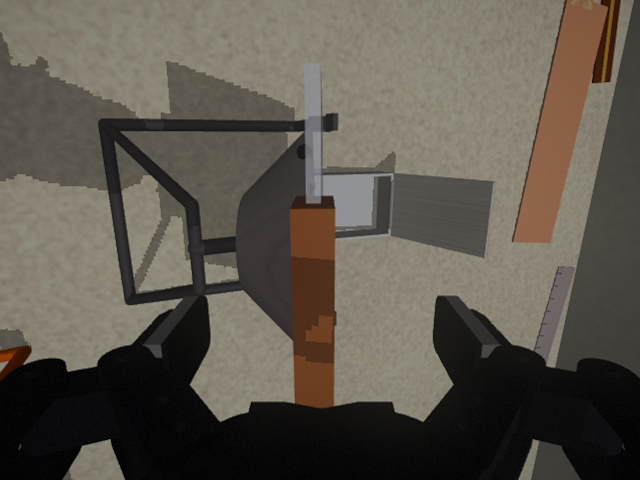

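Run:
```python
from plan import *
z=np.load('pics/w12.npz');s={'eef_pos':z['pos'],'ee_rot':z['rot']}
c=imaging.get_calibration('wrist');print(np.array(c['tool_from_camera']).round(4))
P=cloud('wrist',z['d'],s)-z['pos'];T=P@R.from_euler('xyz',z['rot']).as_matrix()
for v in [220,260,300,350,380,395]:
    r=T[v,285:345]; k=np.abs(r[:,2])<.03; print(v,r[k][:,0].min().round(4),r[k][:,0].max().round(4),np.median(r[k][:,1:],axis=0).round(4))
```

```text
[[ 1.000e+00  3.000e-04  1.500e-03  1.600e-03]
 [-6.000e-04  9.655e-01  2.603e-01 -6.590e-02]
 [-1.400e-03 -2.603e-01  9.655e-01 -1.294e-01]
 [ 0.000e+00  0.000e+00  0.000e+00  1.000e+00]]
220 -0.008 0.006 [-0.0416 -0.0157]
260 -0.0079 0.0059 [-0.0286 -0.0158]
300 -0.0078 0.0059 [-0.0148 -0.0158]
350 -0.0076 0.0061 [ 0.0037 -0.0159]
380 -0.0078 0.0059 [ 0.0156 -0.0157]
395 -0.0075 0.006 [ 0.0218 -0.0157]
```

Request:
{"op": "apply_moves", "data": {"rows": "0.3 -0.1 0 0 0 0 0; 0.5 -0.1 0 0 0 0 0; 0.6 0 0 0 0 0 0; 0.7 0 0 0 0 0 0; 0.8 0 0 0 0 0 0; 1 0 0 0 0 0 0; 1 0 0 0 0 0 0; 1 0 0 0 0 0 0; 1 0 0 0 0 0 0; 1 0 0 0 0 0 0", "newtons": 50}}

```text
time_s: 25.55
eef_pos: [0.4475, -0.0745, 0.2467]
ee_rot: [-3.141, -0.351, 0.039]
ft_force: [-2.0, 0.6, 5.9]
grip_width: 0.153
```

Run:
```python
from plan import *
s=sensors.state();print(s['eef_pos'],np.degrees(s['ee_rot']),s['ft_force'],s['grip_width'])
snap('wrist','w13');p,d=snap('side','s13');cv2.imwrite('pics/c13.png',cv2.resize(p[180:290,260:360,::-1],None,fx=5,fy=5,interpolation=cv2.INTER_CUBIC))
snap('top','t13')
```

```text
[ 0.44745033 -0.07445607  0.24672239] [-179.98124843  -20.10517085    2.20746738] [-2.02595256  0.57140863  5.87037036] 0.1533381051106459
```

View pics/w13.png

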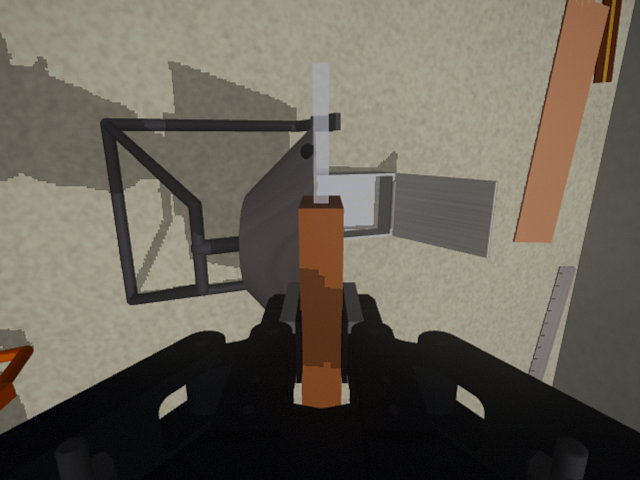

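View pics/c13.png

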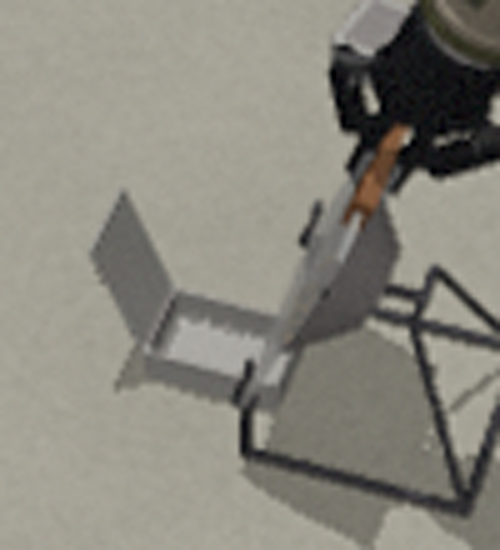

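View pics/t13.png

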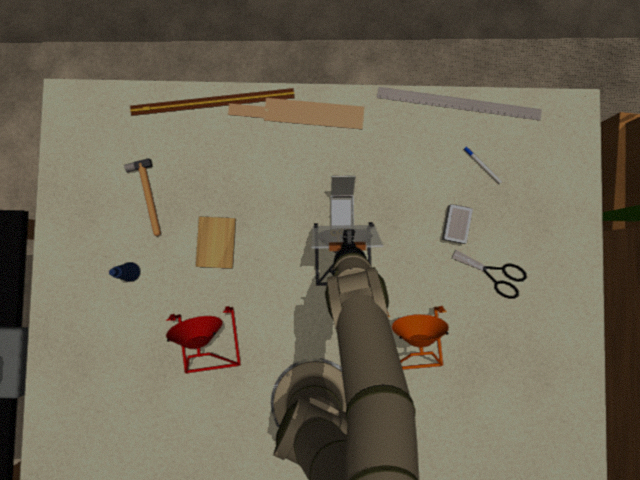

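Request:
{"op": "apply_moves", "data": {"rows": "1 0 0 -0.12 0 0 0; 1 0 0 -0.12 0 0 0; 1 0 0 -0.12 0 0 0; 1 0 0 -0.12 0 0 0; 1 0 0 -0.12 0 0 0; 1 0 0 -0.12 0 0 0; 1 0 0 -0.12 0 0 0; 1 0 0 -0.12 0 0 0; 1 0 0 -0.12 0 0 0; 1 0 0 -0.12 0 0 0"}}

```text
time_s: 26.95
eef_pos: [0.4431, -0.0746, 0.2579]
ee_rot: [-3.141, -0.35, 0.038]
ft_force: [0.8, 0.5, -1.8]
grip_width: 0.151
```

Request:
{"op": "apply_moves", "data": {"rows": "1 0 0 -0.12 0 0 0; 1 0 0 -0.12 0 0 0; 1 0 0 -0.12 0 0 0; 1 0 0 -0.12 0 0 0; 1 0 0 -0.12 0 0 0; 1 0 0 -0.12 0 0 0; 1 0 0 -0.12 0 0 0; 1 0 0 -0.12 0 0 0; 1 0 0 -0.1 0 0 0; 1 0 0 -0.1 0 0 0"}}

```text
time_s: 28.2
eef_pos: [0.4392, -0.0748, 0.2688]
ee_rot: [-3.141, -0.35, 0.038]
ft_force: [0.1, 0.3, -1.4]
grip_width: 0.158
```

```bash
cat > look.py <<'E'
from plan import *
k=sys.argv[1]
s=sensors.state();print(s['eef_pos'],np.degrees(s['ee_rot']),s['ft_force'],s['grip_width'],s['time_s'])
p,d=snap('wrist','w'+k); a=cv2.resize(p[90:300,60:540,::-1],(800,350),interpolation=cv2.INTER_CUBIC)
p,d=snap('top','t'+k);b=cv2.resize(p[165:265,300:393,::-1],(232,250),interpolation=cv2.INTER_CUBIC)
p,d=snap('side','s'+k);c=cv2.resize(p[190:290,260:365,::-1],(262,250),interpolation=cv2.INTER_CUBIC)
m=np.zeros((600,800,3),np.uint8);m[:350]=a;m[350:,:232]=b;m[350:,240:502]=c;cv2.imwrite('pics/L'+k+'.png',m)
E
python3 look.py 14
```

```text
[ 0.43918173 -0.07478205  0.26880521] [-179.97664635  -20.08174099    2.20405909] [ 0.12599124  0.32962997 -1.36805535] 0.15788606377062153 28.2
```

View pics/L14.png

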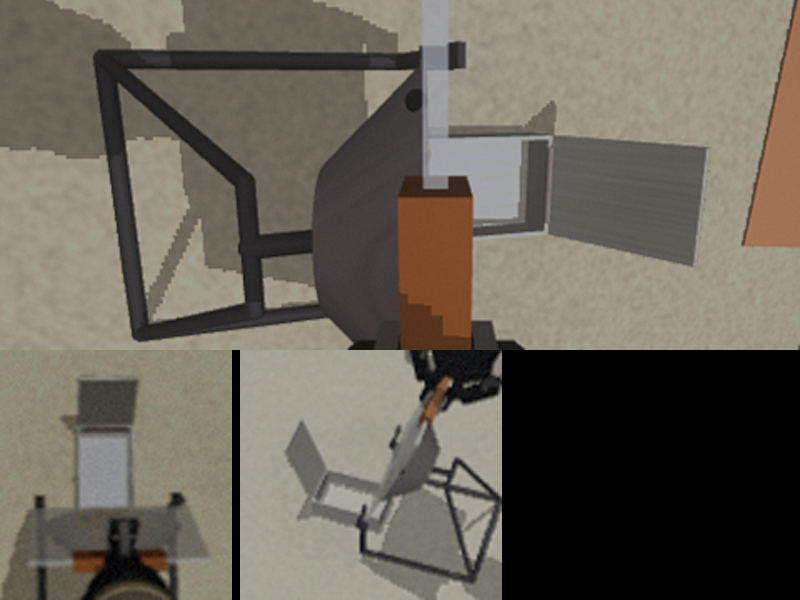

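Request:
{"op": "apply_moves", "data": {"rows": "1 0 0 0 0 0 0; 1 0 0 0 0 0 0; 1 0 0 0 0 0 0; 1 0 0 0 0 0 0; 1 0 0 0 0 0 0; 1 0 0 0 0 0 0; 1 0 0 0 0 0 0; 1 0 0 0 0 0 0; 1 0 0 0 0 0 0; 1 0 0 0 0 0 0"}}

```text
time_s: 29.6
eef_pos: [0.4392, -0.0748, 0.2688]
ee_rot: [-3.141, -0.351, 0.038]
ft_force: [0.1, -0.6, -2.4]
grip_width: 0.157
```

```bash
python3 look.py 15
```

```text
[ 0.43924788 -0.07480289  0.26876299] [-179.97874529  -20.0859323     2.20576488] [ 0.0734253  -0.62628097 -2.36779965] 0.15675290434678302 29.6
```

View pics/L15.png

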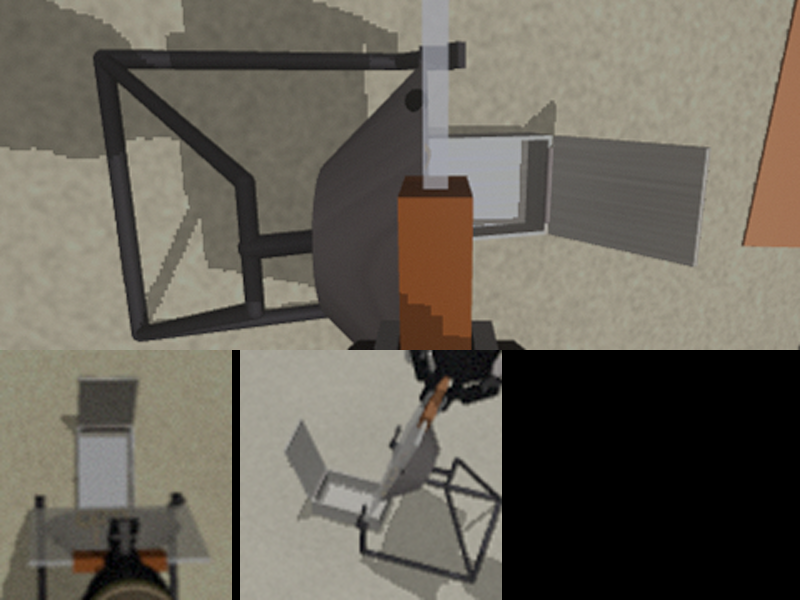

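Run:
```python
import cv2,numpy as np
a=cv2.imread('pics/t13.png')[195:250,300:390];b=cv2.imread('pics/t15.png')[195:250,300:390]
m=np.vstack([cv2.resize(x,None,fx=5.4,fy=5.4,interpolation=cv2.INTER_CUBIC) for x in(a,b)]);m=np.clip(m.astype(float)*1.4,0,255).astype(np.uint8)
cv2.imwrite('pics/c15.png',m)
```

```text
(no output)
```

View pics/c15.png

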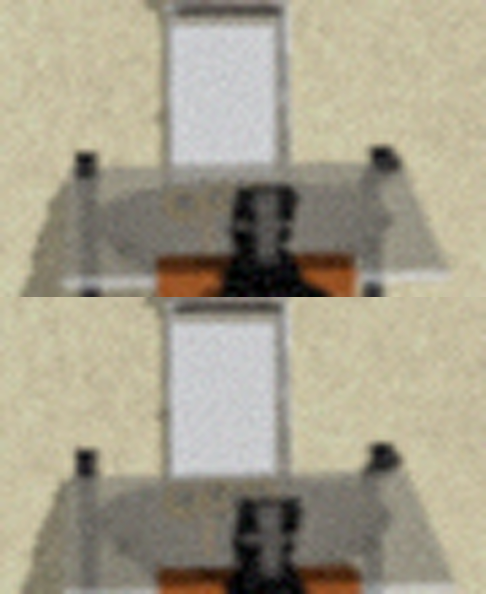

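Request:
{"op": "apply_moves", "data": {"rows": "1 0 0 -0.15 0 0 0; 1 0 0 -0.15 0 0 0; 1 0 0 -0.15 0 0 0; 1 0 0 0.2 0 0 0; 1 0 0 0.3 0 0 0; 1 0 0 0.3 0 0 0; 1 0 0 -0.2 0 0 0; 1 0 0 -0.2 0 0 0; 1 0 0 -0.2 0 0 0; 1 0 0 -0.2 0 0 0"}}

```text
time_s: 31.0
eef_pos: [0.4375, -0.0749, 0.2732]
ee_rot: [-3.141, -0.351, 0.038]
ft_force: [0.8, -1.0, -2.9]
grip_width: 0.156
```

```bash
python3 look.py 16
```

```text
[ 0.43753494 -0.0749019   0.27316431] [-179.98330032  -20.08470772    2.19958809] [ 0.82275261 -1.00310909 -2.91308614] 0.15616981094278912 31.0
```

View pics/L16.png

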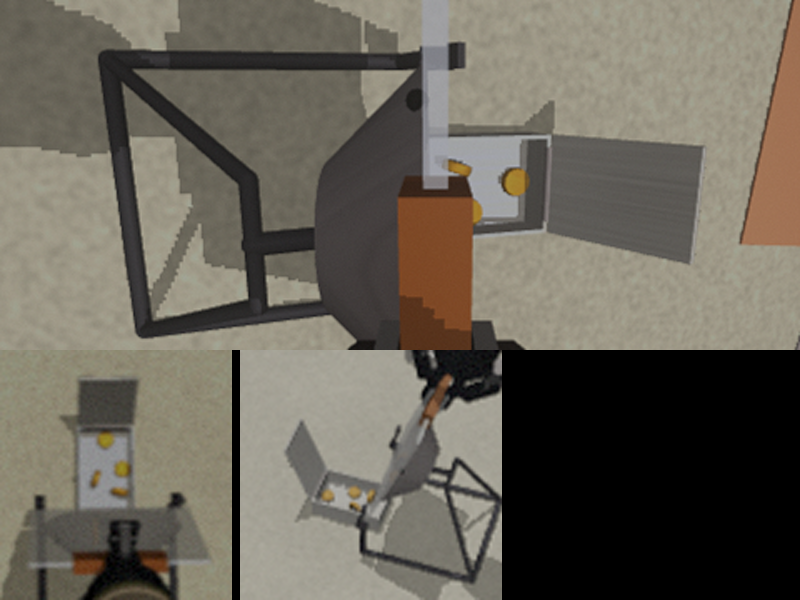

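Request:
{"op": "apply_moves", "data": {"rows": "1 0 0 0.2 0 0 0; 1 0 0 0.2 0 0 0; 1 0 0 0.2 0 0 0; 1 0 0 -0.2 0 0 0; 1 0 0 -0.2 0 0 0; 1 0 0 0 0 0 0; 1 0 0 0 0 0 0; 1 0 0 0 0 0 0; 1 0 0 0 0 0 0; 1 0 0 0 0 0 0"}}

```text
time_s: 32.4
eef_pos: [0.4384, -0.0748, 0.2711]
ee_rot: [-3.141, -0.351, 0.038]
ft_force: [-0.4, 0.0, -2.4]
grip_width: 0.153
```

```bash
python3 look.py 17
python3 - <<'E'
import cv2,numpy as np
b=cv2.imread('pics/t17.png')[180:260,300:390]
m=cv2.resize(b,None,fx=6.5,fy=6.5,interpolation=cv2.INTER_CUBIC)
c=cv2.imread('pics/s17.png')[190:290,270:350]
c=cv2.resize(c,None,fx=5.2,fy=5.2,interpolation=cv2.INTER_CUBIC)
o=np.zeros((520,1010,3),np.uint8);o[:520,:585]=m;o[:520,590:590+416]=c
o=cv2.resize(o,(800,412));cv2.imwrite('pics/c17.png',np.clip(o*1.3,0,255).astype(np.uint8))
E
```

```text
[ 0.43839971 -0.07481833  0.27109747] [-179.97589179  -20.08487922    2.20382631] [-0.37421663  0.02215064 -2.44858535] 0.15344705888029905 32.4
```

View pics/c17.png

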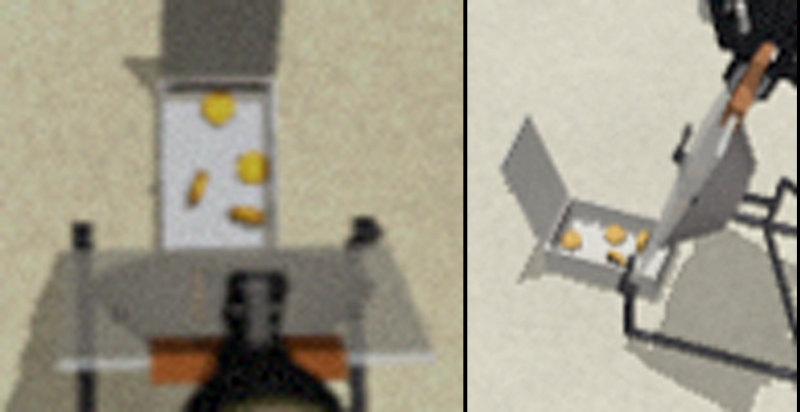

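Request:
{"op": "apply_moves", "data": {"rows": "1 0 0 -0.2 0 0 0; 1 0 0 -0.2 0 0 0; 1 0 0 0.3 0 0 0; 1 0 0 0.3 0 0 0; 1 0 0 -0.3 0 0 0; 1 0 0 0.1 0 0 0; 1 0 0 0 0 0 0; 1 0 0 0 0 0 0; 1 0 0 0 0 0 0; 1 0 0 0 0 0 0"}}

```text
time_s: 33.8
eef_pos: [0.4384, -0.0748, 0.2711]
ee_rot: [-3.141, -0.351, 0.039]
ft_force: [0.9, 0.4, -2.0]
grip_width: 0.158
```

```bash
python3 look.py 18
```

```text
[ 0.43836649 -0.07480437  0.27109174] [-179.97752929  -20.08355022    2.20919339] [ 0.86501443  0.3917963  -2.01799213] 0.15779089817332925 33.8
```

View pics/L18.png

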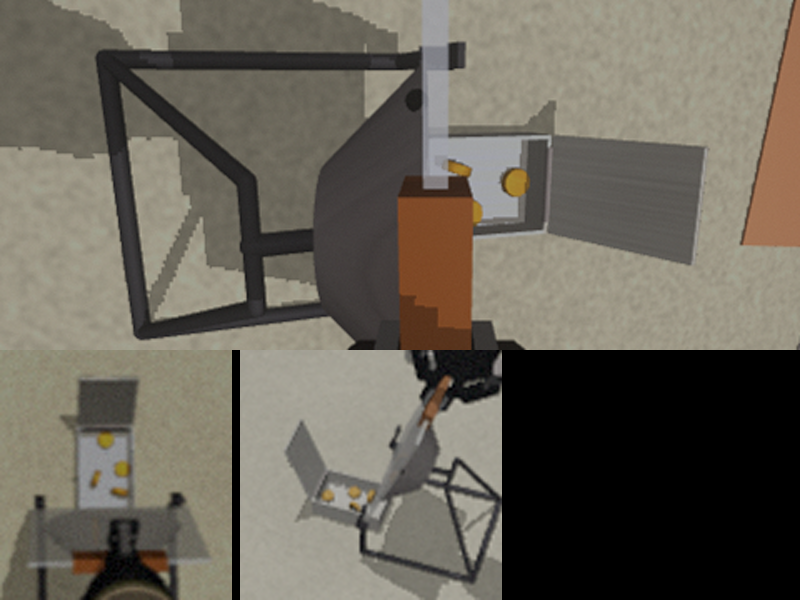

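Four buttons are in the tin and the reel is still behind the card. Now I'll let the card down by 26 mm.

Request:
{"op": "apply_moves", "data": {"rows": "1 0 0 0.3 0 0 0; 1 0 0 0.3 0 0 0; 1 0 0 0.3 0 0 0; 1 0 0 0.3 0 0 0; 1 0 0 0.3 0 0 0; 1 0 0 0.3 0 0 0; 1 0 0 0.3 0 0 0; 1 0 0 0.25 0 0 0; 1 0 0 0.15 0 0 0; 1 0 0 0 0 0 0"}}

```text
time_s: 35.2
eef_pos: [0.4469, -0.0744, 0.2475]
ee_rot: [-3.141, -0.35, 0.039]
ft_force: [0.3, 0.1, -2.0]
grip_width: 0.156
```

```bash
python3 look.py 19
```

```text
[ 0.44694475 -0.07440799  0.24753314] [-179.97590237  -20.07441906    2.21513563] [ 0.31143318  0.05709081 -2.00766969] 0.15644179330721994 35.2
```

View pics/L19.png

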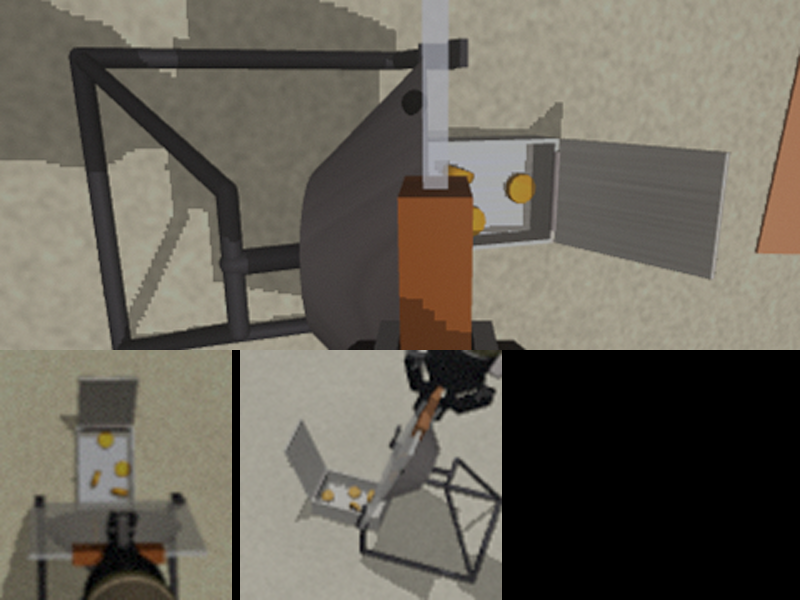

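Request:
{"op": "apply_moves", "data": {"rows": "1 0 0 0.08 0 0 0; 1 0 0 0.06 0 0 0; 1 0 0 0 0 0 0; 1 0 0 0 0 0 0; 0.85 0 0 0 0 0 0; 0.7 0 0 0 0 0 0; 0.5 0 0 0 0 0 0; 0.2 0 0 0 0 0 0; 0 0 0 0 0 0 0; 0 0 0 0 0 0 0"}}

```text
time_s: 36.6
eef_pos: [0.4474, -0.0745, 0.2463]
ee_rot: [-3.141, -0.35, 0.038]
ft_force: [-0.6, 0.8, -0.7]
grip_width: 1.001
```

```bash
python3 look.py 20
```

```text
[ 0.44743844 -0.07447429  0.24627521] [-179.97610345  -20.08036408    2.20438001] [-0.58652369  0.75792895 -0.72582676] 1.0007890622626352 36.6
```

View pics/w20.png

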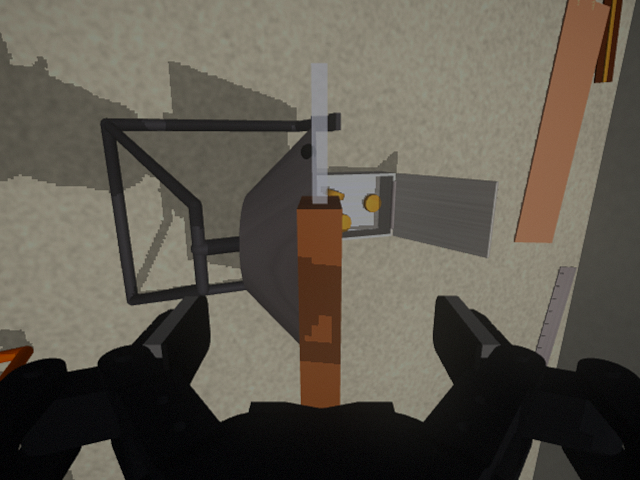

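Request:
{"op": "apply_moves", "data": {"rows": "0 0 0 -0.5 0 0 0; 0 0 0 -1 0 0 0; 0 0 0 -1.5 0 0 0; 0 0 0 -1.5 0 0 0; 0 0 0 -1.5 0 0 0; 0 0 0 -1 0 0 0; 0 0 0 0 0 0 0; 0 0 0 0 0 0 0; 0 0 0 0 0 0 0; 0 0 0 0 0 0 0"}}

```text
time_s: 38.0
eef_pos: [0.4234, -0.0752, 0.3117]
ee_rot: [-3.141, -0.35, 0.039]
ft_force: [1.3, -0.2, -0.4]
grip_width: 1.002
```

Run:
```python
from plan import *
s=sensors.state();print(s['eef_pos'])
plan([.563,-.07,.40],np.radians([180,0,-87.6]),n=10)
```

```text
[ 0.42338757 -0.07524331  0.31172454]
10 rows
0 1.62 0.00 -0.35 -0.027 -0.027 0.155; 0 1.59 -0.24 -0.40 -0.027 -0.027 0.155; 0 1.52 -0.47 -0.45 -0.027 -0.027 0.155; 0 1.42 -0.68 -0.51 -0.027 -0.027 0.155; 0 1.28 -0.88 -0.56 -0.027 -0.027 0.155; 0 1.12 -1.05 -0.62 -0.027 -0.027 0.155; 0 0.92 -1.19 -0.68 -0.027 -0.027 0.155; 0 0.71 -1.29 -0.74 -0.027 -0.027 0.155; 0 0.48 -1.37 -0.79 -0.027 -0.027 0.155; 0 0.25 -1.40 -0.84 -0.027 -0.027 0.155
```

Request:
{"op": "apply_moves", "data": {"rows": "0 1.6 0 -0.35 -0.027 -0.027 0.155; 0 1.6 -0.25 -0.4 -0.027 -0.027 0.155; 0 1.5 -0.45 -0.45 -0.027 -0.027 0.155; 0 1.4 -0.7 -0.5 -0.027 -0.027 0.155; 0 1.3 -0.9 -0.55 -0.027 -0.027 0.155; 0 1.1 -1.05 -0.6 -0.027 -0.027 0.155; 0 0.9 -1.2 -0.7 -0.027 -0.027 0.155; 0 0.7 -1.3 -0.75 -0.027 -0.027 0.155; 0 0.5 -1.35 -0.8 -0.027 -0.027 0.155; 0 0.25 -1.4 -0.85 -0.027 -0.027 0.155"}}

```text
time_s: 39.25
eef_pos: [0.563, -0.0692, 0.4004]
ee_rot: [-3.137, 0.001, -1.533]
ft_force: [0.4, 0.2, -0.5]
grip_width: 0.998
```

Request:
{"op": "apply_moves", "data": {"rows": "0 0 0 0 0 0 0; 0 0 0 0 0 0 0; 0 0 0 0 0 0 0; 0 0 0 0 0 0 0; 0 0 0 0 0 0 0; 0 0 0 0 0 0 0; 0 0 0 0 0 0 0; 0 0 0 0 0 0 0; 0 0 0 0 0 0 0; 0 0 0 0 0 0 0"}}

```text
time_s: 40.5
eef_pos: [0.5625, -0.0695, 0.4006]
ee_rot: [-3.135, -0.0, -1.528]
ft_force: [-0.4, -0.1, -0.0]
grip_width: 1.0
```

Run:
```python
from plan import *
p,d=snap('wrist','w21');s=sensors.state();print(s['eef_pos'],s['ee_rot'])
cv2.imwrite('pics/c21.png',cv2.resize(p[100:400,190:450,::-1],(780,600),interpolation=cv2.INTER_CUBIC))
plan([.568,-.0698,.0145],[np.pi,0,-1.530],n=10)
```

```text
[ 0.56249188 -0.06955554  0.40066921] [-3.13534408e+00 -3.10578885e-04 -1.52838743e+00]
10 rows
0 0.00 -0.03 3.86 -0.001 -0.000 0.000; 0 0.00 -0.03 3.86 -0.001 -0.000 0.000; 0 0.00 -0.04 3.86 -0.001 -0.000 0.000; 0 0.00 -0.04 3.86 -0.001 -0.000 0.000; 0 0.00 -0.04 3.86 -0.001 -0.000 0.000; 0 0.00 -0.04 3.86 -0.001 -0.000 0.000; 0 0.00 -0.05 3.86 -0.001 -0.000 0.000; 0 0.00 -0.05 3.86 -0.001 -0.000 0.000; 0 0.00 -0.05 3.86 -0.001 -0.000 0.000; 0 0.00 -0.05 3.86 -0.001 -0.000 0.000
```

View pics/c21.png

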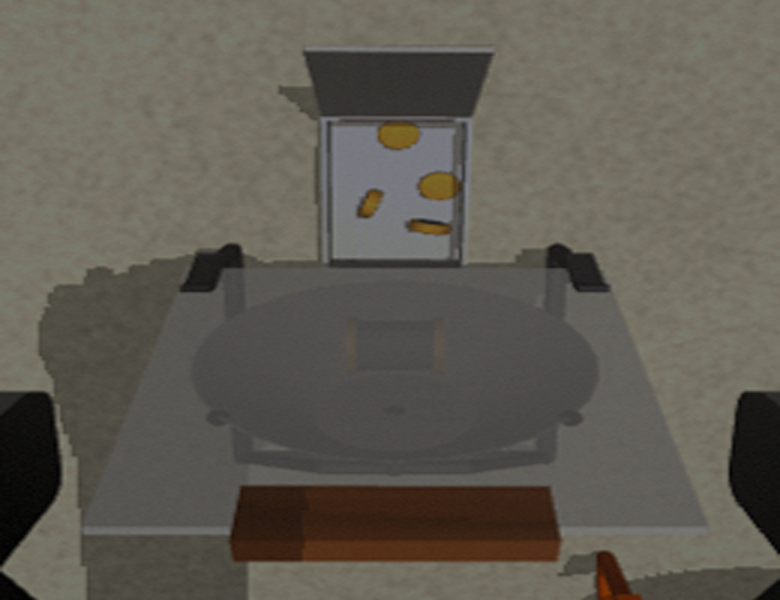

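Request:
{"op": "apply_moves", "data": {"rows": "0 0 -0.05 4 -0.001 0 0; 0 0 -0.05 5 -0.001 0 0; 0 0 -0.05 5.5 -0.001 0 0; 0 0 -0.05 5.5 -0.001 0 0; 0 0 -0.05 5.5 -0.001 0 0; 0 0 -0.05 5.5 -0.001 0 0; 0 0 -0.05 4 0 0 0; 0 0 -0.05 2 0 0 0; 0 0 0 0 0 0 0; 0 0 0 0 0 0 0"}}

```text
time_s: 41.8
eef_pos: [0.5681, -0.0694, 0.0314]
ee_rot: [-3.14, -0.0, -1.528]
ft_force: [-0.2, -0.5, 0.1]
grip_width: 1.001
```

Run:
```python
from plan import *
p,d=snap('wrist','w22');s=sensors.state();print(s['eef_pos'],s['ee_rot'],s['ft_force'])
```

```text
[ 0.56827804 -0.06946815  0.03176447] [-3.13973109e+00 -4.27413108e-04 -1.52848478e+00] [-0.43616257 -0.01577232  0.08465392]
```

View pics/w22.png

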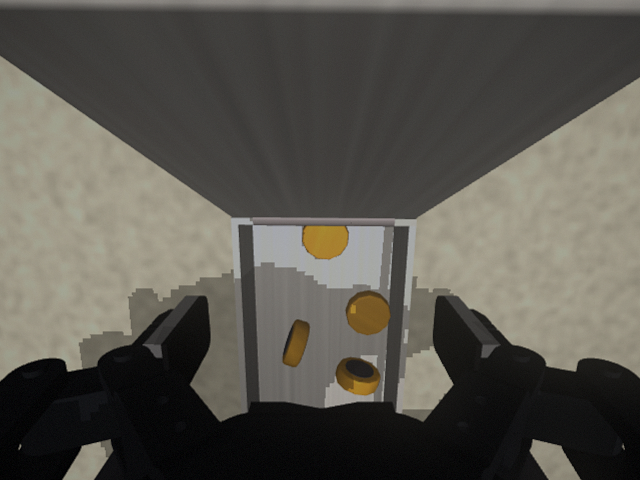

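Request:
{"op": "apply_moves", "data": {"rows": "0 0 0 0.8 0 0 0; 0 0 0 0.8 0 0 0; 0 0 0 0.1 0 0 0; 0.5 0 0 0 0 0 0; 0.8 0 0 0 0 0 0; 1 0 0 0 0 0 0; 1 0 0 0 0 0 0; 1 0 0 0 0 0 0; 1 0 0 -0.2 0 0 0; 1 0 0 -0.2 0 0 0", "newtons": 60}}

```text
time_s: 43.1
eef_pos: [0.5675, -0.0695, 0.0176]
ee_rot: [3.142, -0.0, -1.528]
ft_force: [0.7, -0.5, -1.4]
grip_width: 0.76
```

Request:
{"op": "apply_moves", "data": {"rows": "1 0 -0.5 0 0 0 0; 1 0 -1 0 0 0 0; 1 0 -1.3 0 0 0 0; 1 0 -1.5 0 0 0 0; 1 0 -1.5 0 0 0 0; 1 0 -1.3 0 0 0 0; 1 0 -1 0 0 0 0; 1 0 -0.5 0 0 0 0; 1 0 0 0 0 0 0; 1 0 0 0 0 0 0"}}

```text
time_s: 44.35
eef_pos: [0.653, -0.0659, 0.0176]
ee_rot: [3.141, -0.0, -1.528]
ft_force: [-0.4, 0.1, -2.7]
grip_width: 0.759
```

Run:
```python
from plan import *
p,d=snap('wrist','w23');s=sensors.state();print(s['eef_pos'],s['ee_rot'],s['ft_force'],s['grip_width'])
snap('top','t23')
```

```text
[ 0.65303329 -0.06588812  0.01766947] [ 3.14125099e+00 -4.49994645e-04 -1.52837080e+00] [-1.05001733  0.22282659 -1.41460472] 0.759454244460891
```

View pics/w23.png

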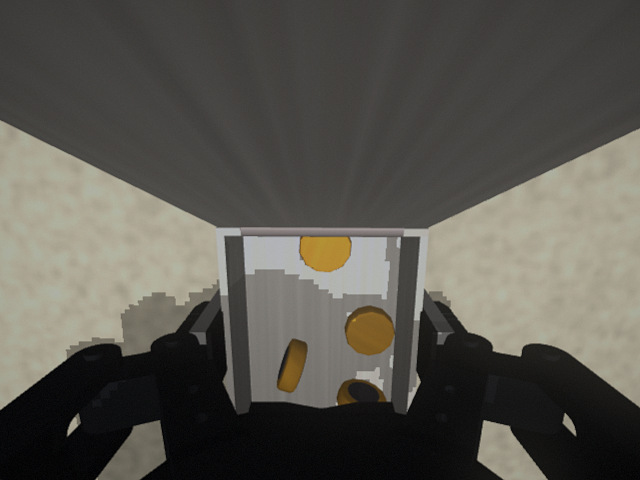

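View pics/t23.png

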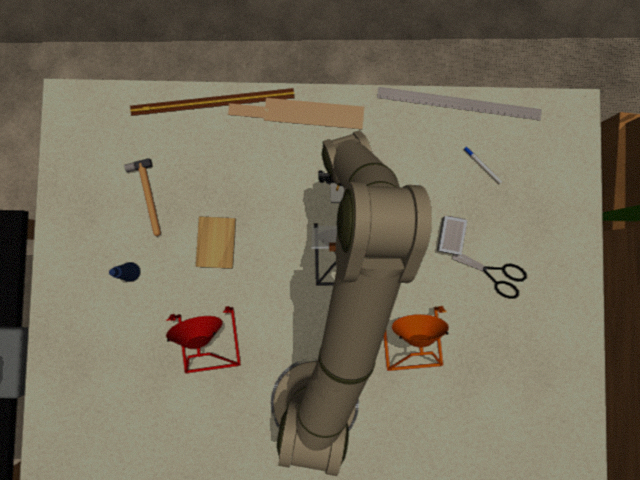

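Request:
{"op": "apply_moves", "data": {"rows": "1 0 0 0.15 0 0 0; 1 0 0 0.1 0 0 0; 1 0 0 0.05 0 0 0; 0.5 0 0 0 0 0 0; 0 0 0 0 0 0 0; 0 0 0 0 0 0 0; 0 0 0 0 0 0 0; 0 0 0 -1 0 0 0; 0 0 0 -3 0 0 0; 0 0 0 -4 0 0 0"}}

```text
time_s: 45.7
eef_pos: [0.653, -0.0657, 0.0954]
ee_rot: [3.14, -0.0, -1.528]
ft_force: [0.3, 0.7, 0.4]
grip_width: 0.999
```

Request:
{"op": "apply_moves", "data": {"rows": "0 0 0 -5 0 0 0; 0 0 0 -5 0 0 0; 0 0 0 -5 0 0 0; 0 0 0 -3 0 0 0; 0 0 0 0 0 0 0; 0 0 0 0 0 0 0; 0 0 0 0 0 0 0; 0 0 0 0 0 0 0; 0 0 0 0 0 0 0; 0 0 0 0 0 0 0"}}

```text
time_s: 46.95
eef_pos: [0.6535, -0.0657, 0.2744]
ee_rot: [3.141, -0.0, -1.528]
ft_force: [-0.8, 0.3, 0.7]
grip_width: 0.997
```

Run:
```python
from plan import *
p,d=snap('wrist','w24');s=sensors.state();print(s['eef_pos'],s['ee_rot'],s['ft_force'],s['grip_width'])
```

```text
[ 0.6534444  -0.06567443  0.27454577] [-3.14159052e+00 -2.99163882e-04 -1.52827337e+00] [0.06627893 0.37374883 0.17616649] 1.000565134691728
```

View pics/w24.png

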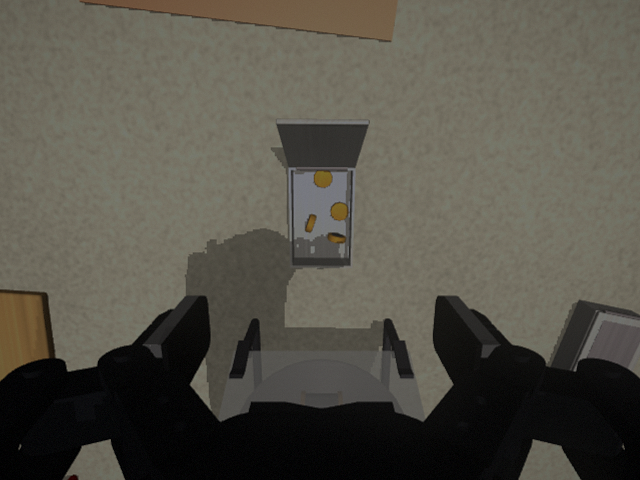

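Run:
```python
from plan import *
z=np.load('pics/w24.npz');s={'eef_pos':z['pos'],'ee_rot':z['rot']}
T=np.array([onplane('wrist',w,.03,s) for w in [(291,266),(351,266),(354,168),(287,168)]]);print(T.round(4).tolist(),T.mean(0))
E=np.array([onplane('wrist',w,.13,s) for w in [(277,121),(369,121)]]);print(E.round(4))
h=(T[2]+T[3])/2; print('hinge',h)
plan([h[0]+.095,-.063,.20],[np.pi,0,-1.5283],n=4,close=1)
```

```text
[[0.5903, -0.0366, 0.03], [0.593, -0.0999, 0.03], [0.6948, -0.0964, 0.03], [0.692, -0.0304, 0.03]] [ 0.64253091 -0.06586655  0.03      ]
[[ 0.7316 -0.0314  0.13  ]
 [ 0.7344 -0.0957  0.13  ]]
hinge [ 0.69343265 -0.0634481   0.03      ]
4 rows
1 0.08 -3.37 1.86 -0.000 -0.000 0.000; 1 0.08 -3.37 1.86 -0.000 -0.000 0.000; 1 0.08 -3.37 1.86 -0.000 -0.000 0.000; 1 0.08 -3.37 1.86 -0.000 -0.000 0.000
```

Request:
{"op": "apply_moves", "data": {"rows": "1 0.05 -3.4 1 0 0 0; 1 0.1 -3.4 1 0 0 0; 1 0.05 -3.4 2 0 0 0; 1 0.1 -3.4 3 0 0 0; 1 0 0 3.5 0 0 0; 1 0 0 3 0 0 0; 1 0 0 1 0 0 0; 1 0 0 0 0 0 0; 1 0 0 0 0 0 0; 1 0 0 0 0 0 0", "newtons": 30}}

```text
time_s: 48.25
eef_pos: [0.7902, -0.063, 0.1314]
ee_rot: [-3.139, -0.0, -1.528]
ft_force: [-0.5, 0.1, -0.1]
grip_width: -0.002
```

Run:
```python
from plan import *
s=sensors.state();print(s['eef_pos'],s['ee_rot'],s['ft_force'],s['grip_width'])
snap('wrist','w25');p,d=snap('side','s25');cv2.imwrite('pics/c25.png',cv2.resize(p[150:310,190:350,::-1],(600,600),interpolation=cv2.INTER_CUBIC))
hx=.6945; pts=[tuple(s['eef_pos'][[0,2]])]
th=np.radians(np.r_[np.linspace(112,90,5),np.linspace(85,0,18)])
for t in th: pts.append((hx-.085*np.cos(t)+.004*np.sin(t)+.011,.03+.085*np.sin(t)+.004*np.cos(t)+.014))
d=np.diff(np.array(pts),axis=0)*100
for i in range(len(d)): print(i,round(np.degrees(th[i])),'y %.2f z %.2f'%(-d[i,0],-d[i,1]), np.round(pts[i+1],4))
```

```text
[ 0.79016676 -0.06302275  0.131357  ] [-3.13918436e+00 -4.96141561e-04 -1.52847268e+00] [-0.47929386  0.11537513 -0.09869756] -0.0017155632880276092
0 112 y 4.91 z 1.00 [0.7411 0.1213]
1 106 y 0.76 z -0.31 [0.7335 0.1244]
2 101 y 0.78 z -0.23 [0.7256 0.1267]
3 96 y 0.80 z -0.16 [0.7176 0.1282]
4 90 y 0.81 z -0.08 [0.7095 0.129 ]
5 85 y 0.74 z -0.00 [0.7021 0.129 ]
6 80 y 0.74 z 0.06 [0.6947 0.1284]
7 75 y 0.73 z 0.13 [0.6874 0.1271]
8 70 y 0.72 z 0.19 [0.6802 0.1252]
9 65 y 0.70 z 0.25 [0.6732 0.1227]
10 60 y 0.67 z 0.31 [0.6665 0.1196]
11 55 y 0.64 z 0.37 [0.66   0.1159]
12 50 y 0.61 z 0.42 [0.6539 0.1117]
13 45 y 0.57 z 0.48 [0.6482 0.1069]
14 40 y 0.53 z 0.52 [0.643  0.1017]
15 35 y 0.48 z 0.57 [0.6382 0.096 ]
16 30 y 0.43 z 0.61 [0.6339 0.09  ]
17 25 y 0.37 z 0.64 [0.6302 0.0835]
18 20 y 0.32 z 0.67 [0.627  0.0768]
19 15 y 0.26 z 0.70 [0.6244 0.0699]
20 10 y 0.19 z 0.72 [0.6225 0.0627]
21 5 y 0.13 z 0.73 [0.6212 0.0554]
22 0 y 0.07 z 0.74 [0.6205 0.048 ]
```

View pics/c25.png

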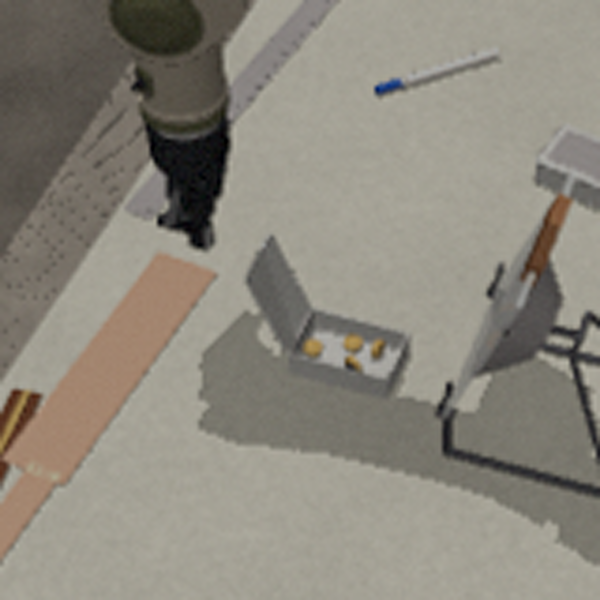

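View pics/w25.png

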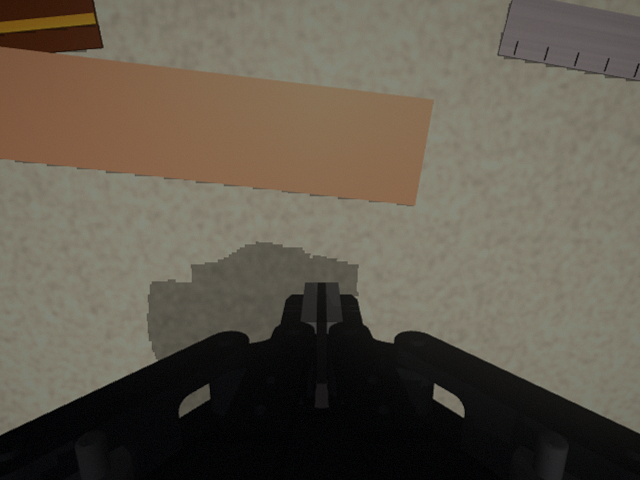

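Request:
{"op": "apply_moves", "data": {"rows": "1 0 1 0.1 0 0 0; 1 0 1.2 0.2 0 0 0; 1 0 1.2 0.1 0 0 0; 1 0 1 0 0 0 0; 1 0 0.9 -0.1 0 0 0; 1 0 0.9 0 0 0 0; 1 0 0.9 -0.05 0 0 0; 1 0 0.9 0 0 0 0; 1 0 0.7 0 0 0 0; 1 0 0.7 0.06 0 0 0"}}

```text
time_s: 49.6
eef_pos: [0.6952, -0.067, 0.1266]
ee_rot: [-3.141, -0.0, -1.528]
ft_force: [0.1, -0.2, -0.2]
grip_width: -0.002
```

Run:
```python
from plan import *
s=sensors.state();print(s['eef_pos'],s['ee_rot'],s['ft_force'],s['grip_width'])
p,d=snap('side','s26');cv2.imwrite('pics/c26.png',cv2.resize(p[150:310,190:350,::-1],(600,600),interpolation=cv2.INTER_CUBIC))
```

```text
[ 0.69523116 -0.06697026  0.12663556] [-3.14117919e+00 -2.82585652e-04 -1.52828688e+00] [ 0.0848947  -0.19960311 -0.1875308 ] -0.0015587180284832194
```

View pics/c26.png

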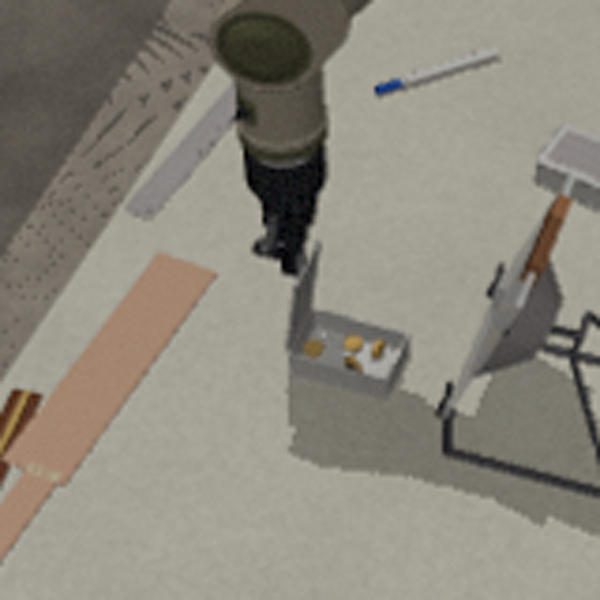

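Lid is now swinging toward the bowl and the tin hasn't moved. Continuing along the arc.

Request:
{"op": "apply_moves", "data": {"rows": "1 0 0.73 0.13 0 0 0; 1 0 0.72 0.19 0 0 0; 1 0 0.7 0.25 0 0 0; 1 0 0.67 0.3 0 0 0; 1 0 0.64 0.35 0 0 0; 1 0 0.6 0.4 0 0 0; 1 0 0.57 0.45 0 0 0; 1 0 0.53 0.5 0 0 0; 1 0 0.48 0.55 0 0 0; 1 0 0.43 0.6 0 0 0"}}

```text
time_s: 50.9
eef_pos: [0.6347, -0.0696, 0.089]
ee_rot: [-3.141, -0.0, -1.528]
ft_force: [-0.6, 0.6, 0.5]
grip_width: -0.001
```

Run:
```python
from plan import *
s=sensors.state();print(s['eef_pos'],s['ee_rot'],s['ft_force'],s['grip_width'])
p,d=snap('side','s27');cv2.imwrite('pics/c27.png',cv2.resize(p[150:310,190:350,::-1],(600,600),interpolation=cv2.INTER_CUBIC))
```

```text
[ 0.63466758 -0.06958931  0.08900189] [-3.14137602e+00 -3.33555283e-04 -1.52834379e+00] [-0.64084798  0.59831239  0.48001537] -0.0005699250520014928
```

View pics/c27.png

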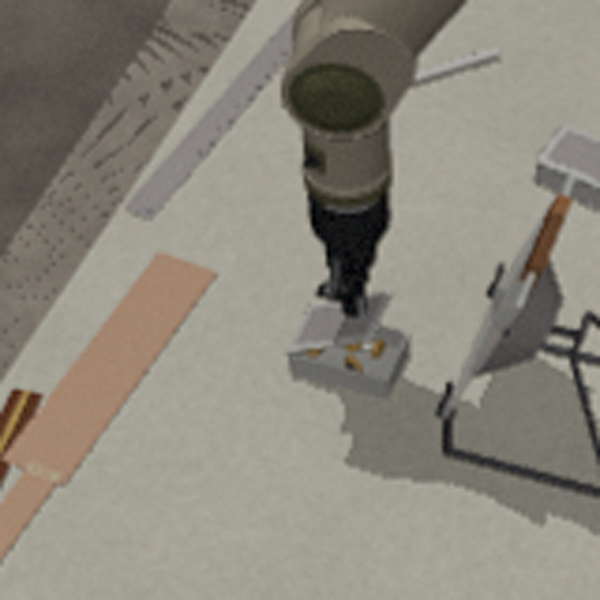

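Request:
{"op": "apply_moves", "data": {"rows": "1 0 0.37 0.6 0 0 0; 1 0 0.3 0.65 0 0 0; 1 0 0.25 0.7 0 0 0; 1 0 0.2 0.7 0 0 0; 1 0 0.15 0.6 0 0 0; 1 0 0.1 0.5 0 0 0; 1 0 0 0.25 0 0 0; 1 0 0 0.15 0 0 0; 1 0 0 0 0 0 0; 1 0 0 0 0 0 0"}}

```text
time_s: 52.2
eef_pos: [0.6213, -0.0702, 0.0481]
ee_rot: [-3.141, -0.0, -1.528]
ft_force: [-1.2, 0.4, 2.6]
grip_width: 0.0
```

Run:
```python
from plan import *
s=sensors.state();print(s['eef_pos'],s['ee_rot'],s['ft_force'],s['grip_width'])
p,d=snap('side','s28');cv2.imwrite('pics/c28.png',cv2.resize(p[190:290,220:320,::-1],(600,600),interpolation=cv2.INTER_CUBIC))
```

```text
[ 0.62127252 -0.07016367  0.04813682] [-3.14122138e+00 -3.85459618e-04 -1.52838016e+00] [-1.18929917  0.44041619  2.58402592] 0.0001435705463359019
```

View pics/c28.png

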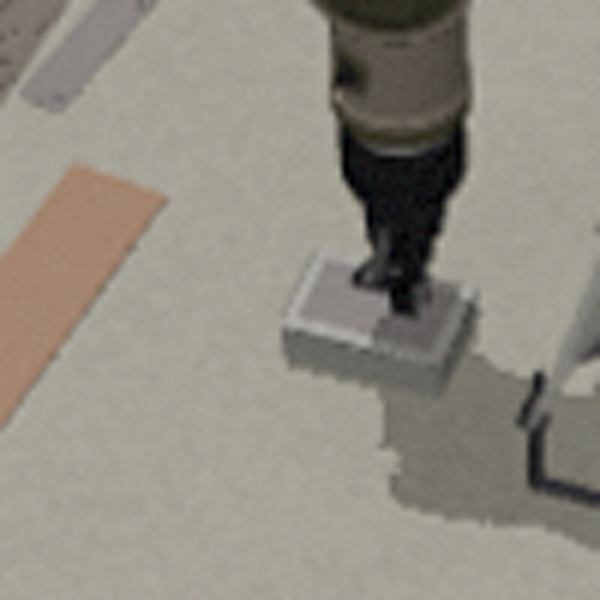

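Request:
{"op": "apply_moves", "data": {"rows": "1 0 0 0.05 0 0 0; 1 0 0 0 0 0 0; 1 0 0 -1 0 0 0; 1 0 0 -3 0 0 0; 0 0 -0.5 -5 0 0 0; 0 0 -0.5 -5 0 0 0; 0 0 -0.5 -4 0 0 0; 0 0 0 0 0 0 0; 0 0 0 0 0 0 0; 0 0 0 0 0 0 0"}}

```text
time_s: 53.5
eef_pos: [0.6354, -0.0695, 0.2262]
ee_rot: [3.14, -0.0, -1.528]
ft_force: [-0.3, -0.4, -0.8]
grip_width: 1.001
```

Run:
```python
from plan import *
p,d=snap('wrist','w29');s=sensors.state();print(s['eef_pos'],s['ee_rot'],s['ft_force'])
P=cloud('wrist',d,s)
M=(P[...,2]>.022)&(P[...,2]<.05)&(abs(P[...,0]-.64)<.08)&(abs(P[...,1]+.066)<.06)
Q=P[M];r=cv2.minAreaRect((Q[:,:2]*1000).astype(np.float32));print(r,np.percentile(Q[:,2],[2,50,98]))
# height by x
for a in np.arange(.59,.70,.015):
    k=(Q[:,0]>a)&(Q[:,0]<a+.015); print(round(a,3),np.median(Q[k][:,2]).round(4) if k.sum() else '')
```

```text
[ 0.63556401 -0.06947809  0.22615937] [ 3.13969164e+00 -6.68136186e-05 -1.52824752e+00] [-1.00495906 -0.56849891 -0.530246  ]
((644.3589477539062, -66.40603637695312), (106.94352722167969, 66.30950927734375), 2.2877373695373535) [0.03335028 0.03525783 0.0367626 ]
0.59 0.0351
0.605 0.0353
0.62 0.0353
0.635 0.0353
0.65 0.0353
0.665 0.0354
0.68 0.0352
0.695 0.0333
```

View pics/w29.png

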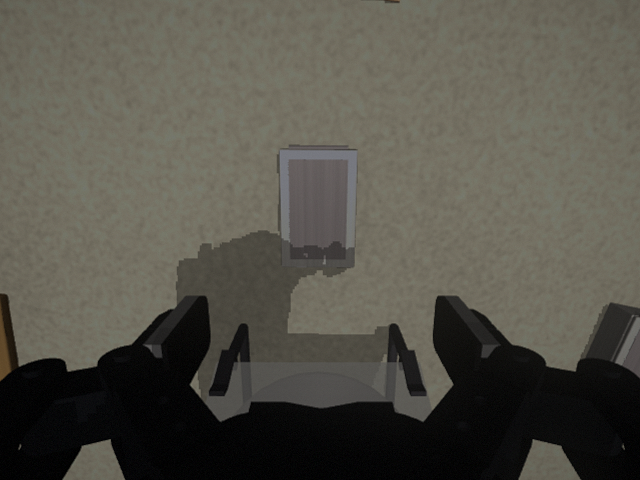

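Run:
```python
from plan import *
plan([.643,-.0655,.0152],[np.pi,0,-1.5285],n=7)
```

```text
7 rows
0 -0.05 -0.11 3.01 0.000 -0.000 0.000; 0 -0.05 -0.11 3.01 0.000 -0.000 0.000; 0 -0.05 -0.11 3.01 0.000 -0.000 0.000; 0 -0.05 -0.11 3.01 0.000 -0.000 0.000; 0 -0.05 -0.11 3.01 0.000 -0.000 0.000; 0 -0.05 -0.11 3.01 0.000 -0.000 0.000; 0 -0.05 -0.11 3.01 0.000 -0.000 0.000
```

Request:
{"op": "apply_moves", "data": {"rows": "0 -0.05 -0.15 3 0 0 0; 0 -0.05 -0.15 4 0 0 0; 0 -0.05 -0.15 4 0 0 0; 0 -0.05 -0.15 4 0 0 0; 0 -0.05 -0.1 3 0 0 0; 0 -0.05 -0.05 2 0 0 0; 0 -0.05 0 1.1 0 0 0; 0 0 0 0 0 0 0; 0 0 0 0 0 0 0; 0 0 0 0 0 0 0"}}

```text
time_s: 54.8
eef_pos: [0.6442, -0.0659, 0.0175]
ee_rot: [-3.14, -0.001, -1.529]
ft_force: [0.3, 0.5, -0.4]
grip_width: 1.001
```

Request:
{"op": "apply_moves", "data": {"rows": "0.5 0 0 0 0 0 0; 0.8 0 0 0 0 0 0; 1 0 0 0 0 0 0; 1 0 0 0 0 0 0; 1 0 0 0 0 0 0; 1 0 0 0 0 0 0; 1 0 0 -0.5 0 0 0; 1 0 0 -1.5 0 0 0; 1 0 0 -2 0 0 0; 1 0 0 0 0 0 0", "newtons": 60}}

```text
time_s: 56.05
eef_pos: [0.6449, -0.0658, 0.0588]
ee_rot: [-3.138, -0.001, -1.529]
ft_force: [0.9, -0.1, -3.0]
grip_width: 0.765
```

Run:
```python
from plan import *
p,d=snap('wrist','w30');s=sensors.state();print(s['eef_pos'],s['ee_rot'],s['ft_force'],s['grip_width'])
plan([.55,.23,.13],[np.pi,0,-1.5285-np.radians(4)+0],n=8,close=1)
```

```text
[ 0.64432941 -0.06586448  0.05782431] [-3.13898679e+00 -5.01251286e-04 -1.52863124e+00] [-0.93543432 -0.35481412 -1.94867674] 0.7563064225911904
8 rows
1 -3.74 1.02 -0.91 -0.000 -0.000 0.009; 1 -3.74 1.05 -0.91 -0.000 -0.000 0.009; 1 -3.73 1.09 -0.91 -0.000 -0.000 0.009; 1 -3.72 1.12 -0.91 -0.000 -0.000 0.009; 1 -3.71 1.15 -0.90 -0.000 -0.000 0.009; 1 -3.70 1.18 -0.90 -0.000 -0.000 0.009; 1 -3.69 1.22 -0.90 -0.000 -0.000 0.009; 1 -3.68 1.25 -0.90 -0.000 -0.000 0.009
```

View pics/w30.png

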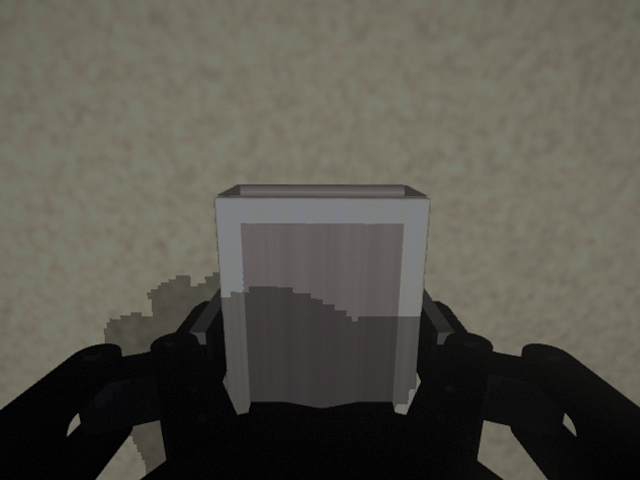

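Run:
```python
from plan import *
z=np.load('pics/w30.npz');s={'eef_pos':z['pos'],'ee_rot':z['rot']}
zt=z['pos'][2]+.0165
E=np.array([onplane('wrist',w,zt,s) for w in [(216,197.5),(430,197.5)]]);print(E, np.linalg.norm(E[0]-E[1]))
Rm=R.from_euler('xyz',z['rot']).as_matrix(); t=(E-z['pos'])@Rm; print(t)
plan([.465,.3036,.12],[np.pi,0,np.radians(-91.7)],n=9,close=1)
```

```text
[[ 0.69317018 -0.03142124  0.07534004]
 [ 0.69591704 -0.09669331  0.07534004]] 0.06532984103227844
[[-0.03234017 -0.04974931 -0.01632299]
 [ 0.03298966 -0.0497472  -0.01628679]]
9 rows
1 -4.19 1.82 -0.70 -0.000 -0.000 0.008; 1 -4.17 1.85 -0.70 -0.000 -0.000 0.008; 1 -4.16 1.88 -0.70 -0.000 -0.000 0.008; 1 -4.14 1.92 -0.70 -0.000 -0.000 0.008; 1 -4.13 1.95 -0.69 -0.000 -0.000 0.008; 1 -4.11 1.98 -0.69 -0.000 -0.000 0.008; 1 -4.09 2.02 -0.69 -0.000 -0.000 0.008; 1 -4.08 2.05 -0.69 -0.000 -0.000 0.008; 1 -4.06 2.08 -0.69 -0.000 -0.000 0.008
```

Request:
{"op": "apply_moves", "data": {"rows": "1 -2 0.9 -2.5 0 0 0.008; 1 -4.5 1.8 -2 0 0 0.008; 1 -4.6 2 -1.3 0 0 0.008; 1 -4.6 2.1 -0.3 0 0 0.008; 1 -4.6 2.1 0 0 0 0.008; 1 -4.6 2.1 0 0 0 0.008; 1 -4.6 2.3 0 0 0 0.008; 1 -4.2 2.2 0 0 0 0.008; 1 -3.2 2 0 0 0 0.006; 1 0 0 0 0 0 0"}}

```text
time_s: 57.35
eef_pos: [0.4629, 0.3053, 0.1171]
ee_rot: [3.141, 0.001, -1.593]
ft_force: [0.9, -0.9, -1.7]
grip_width: 0.759
```

Request:
{"op": "apply_moves", "data": {"rows": "1 0 0 0 0 0 0; 1 0 0 0 0 0 0; 1 0 0 0 0 0 0; 1 0 0 0 0 0 0; 1 0 0 0 0 0 0; 1 0 0 0 0 0 0; 1 0 0 0 0 0 0; 1 0 0 0 0 0 0; 1 0 0 0 0 0 0; 1 0 0 0 0 0 0"}}

```text
time_s: 58.6
eef_pos: [0.4651, 0.3019, 0.1172]
ee_rot: [-3.141, -0.0, -1.598]
ft_force: [-0.7, 0.4, -1.5]
grip_width: 0.762
```

Run:
```python
from plan import *
p,d=snap('wrist','w31');p,d=snap('side','s31');s=sensors.state();print(s['eef_pos'],s['ee_rot'],s['ft_force'],s['grip_width'])
plan([.467,.3036,.0305],[np.pi,0,np.radians(-91.7)],n=8,close=1)
```

```text
[0.4650644  0.30194517 0.11725599] [-3.14133190e+00 -2.77777312e-04 -1.59828915e+00] [ 0.47225916  0.13764401 -2.6294717 ] 0.7596483349431964
8 rows
1 -0.02 -0.02 1.08 -0.000 -0.000 0.000; 1 -0.02 -0.02 1.08 -0.000 -0.000 0.000; 1 -0.02 -0.02 1.08 -0.000 -0.000 0.000; 1 -0.02 -0.02 1.08 -0.000 -0.000 0.000; 1 -0.02 -0.02 1.08 -0.000 -0.000 0.000; 1 -0.02 -0.02 1.08 -0.000 -0.000 0.000; 1 -0.02 -0.02 1.08 -0.000 -0.000 0.000; 1 -0.02 -0.02 1.08 -0.000 -0.000 0.000
```

View pics/w31.png

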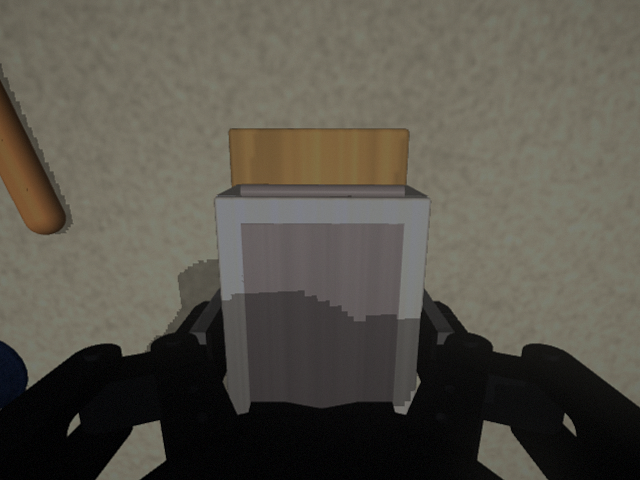

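View pics/s31.png

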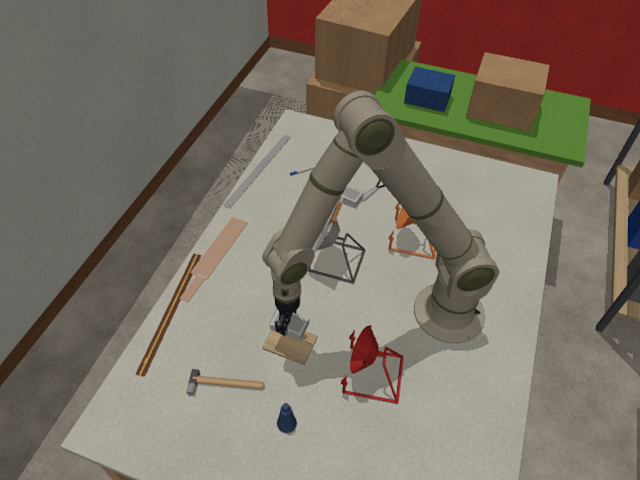

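Run:
```python
from plan import *
z=np.load('pics/w31.npz');s={'eef_pos':z['pos'],'ee_rot':z['rot']}
Rm=R.from_euler('xyz',z['rot']).as_matrix()
for w,h in [((229.5,128.5),.012),((409,128.5),.012),((216,197.5),z['pos'][2]+.0165),((430,197.5),z['pos'][2]+.0165)]:
    E=onplane('wrist',w,h,s); print(E.round(4),((E-z['pos'])@Rm).round(4))
```

```text
[0.54   0.3554 0.012 ] [-0.0555 -0.0734  0.1052]
[0.5371 0.2471 0.012 ] [ 0.0528 -0.0734  0.1053]
[0.5157 0.3329 0.1337] [-0.0324 -0.0498 -0.0165]
[0.5139 0.2677 0.1337] [ 0.0328 -0.0498 -0.0165]
```

Request:
{"op": "apply_moves", "data": {"rows": "1 -0.05 -0.05 1 0 0 0; 1 -0.05 -0.05 1.5 0 0 0; 1 -0.05 0 1.5 0 0 0; 1 0 0 1.5 0 0 0; 1 0 0 1.2 0 0 0; 1 0 0 0.9 0 0 0; 1 0 0 0.6 0 0 0; 1 0 0 0.3 0 0 0; 1 0 0 0.1 0 0 0; 1 0 0 0 0 0 0"}}

```text
time_s: 59.95
eef_pos: [0.4663, 0.3034, 0.0315]
ee_rot: [-3.141, 0.0, -1.598]
ft_force: [0.6, -0.5, -2.0]
grip_width: 0.762
```

Run:
```python
from plan import *
s=sensors.state();print(s['eef_pos'],s['ee_rot'],s['ft_force'],s['grip_width'])
```

```text
[0.46630508 0.3034365  0.03150881] [-3.14093979e+00  1.10467619e-05 -1.59840928e+00] [ 0.61804018 -0.46100402 -2.04505703] 0.7622166231899166
```

Request:
{"op": "apply_moves", "data": {"rows": "1 0 0 0.1 0 0 0; 1 0 0 0.08 0 0 0; 1 0 0 0 0 0 0; 0.5 0 0 0 0 0 0; 0 0 0 0 0 0 0; 0 0 0 0 0 0 0; 0 0 0 -1 0 0 0; 0 0 0 -2 0 0 0; 0 0 0 -4 0 0 0; 0 0 0 -4 0 0 0"}}

```text
time_s: 61.2
eef_pos: [0.466, 0.3032, 0.1411]
ee_rot: [-3.141, -0.0, -1.598]
ft_force: [0.4, 0.4, 0.0]
grip_width: 1.001
```

Request:
{"op": "apply_moves", "data": {"rows": "0 0 0 -5 0 0 0; 0 0 2 -5 0 0 0; 0 0 3 -4 0 0 0; 0 0 2 -1 0 0 0; 0 0 0 0 0 0 0; 0 0 0 0 0 0 0; 0 0 0 0 0 0 0; 0 0 0 0 0 0 0; 0 0 0 0 0 0 0; 0 0 0 0 0 0 0"}}

```text
time_s: 62.45
eef_pos: [0.3962, 0.3053, 0.2892]
ee_rot: [-3.142, -0.0, -1.598]
ft_force: [-0.8, -0.0, 0.0]
grip_width: 1.003
```

Run:
```python
from plan import *
p,d=snap('wrist','w32');s=sensors.state();print(s['eef_pos'],s['ee_rot'])
p,d=snap('top','t32')
```

```text
[0.39619249 0.30535947 0.28931737] [-3.14144697e+00 -3.80798139e-04 -1.59845192e+00]
```

View pics/w32.png

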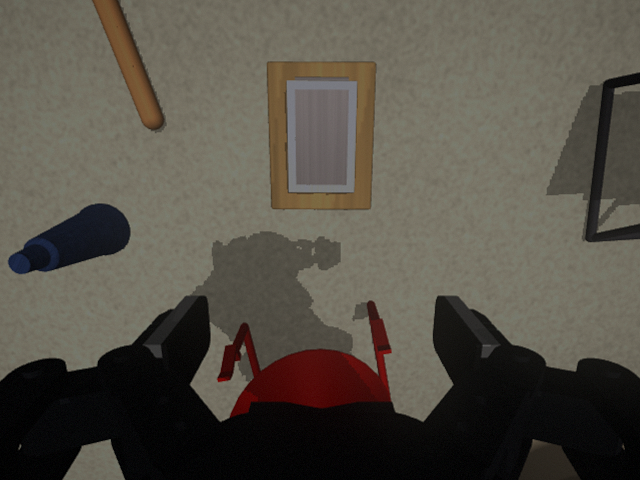

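View pics/t32.png

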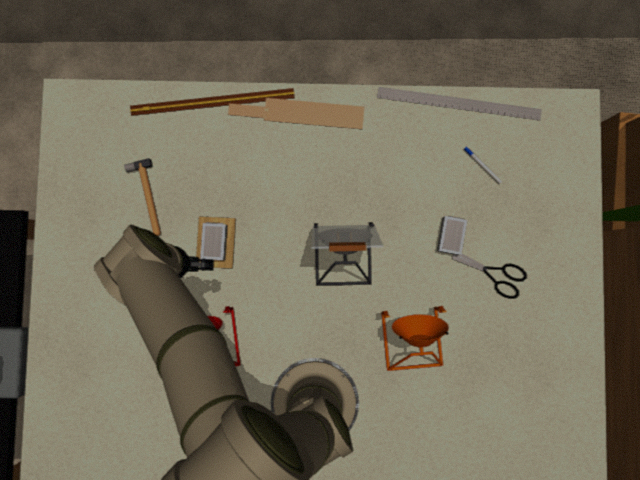

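Run:
```python
from plan import *
z=np.load('pics/w32.npz');s={'eef_pos':z['pos'],'ee_rot':z['rot']}
B=np.array([onplane('wrist',w,.012,s) for w in [(267.5,62.5),(376,63),(371.5,209),(272,208)]])
T=np.array([onplane('wrist',w,.046,s) for w in [(287,80.5),(357,80.5),(355.5,192.5),(288.5,192)]])
print(B.mean(0),T.mean(0)); 
for X in (B,T): print([np.linalg.norm(X[i]-X[i-1]).round(4) for i in range(4)],np.degrees(np.arctan2(*(X[1]-X[2])[[1,0]])),np.degrees(np.arctan2(*(X[0]-X[3])[[1,0]])))
P=cloud('top',np.load('pics/t32.npz')['d'])
Q=P[205:265,430:480].reshape(-1,3);Q=Q[(Q[:,2]>.024)&(Q[:,2]<.05)];print(cv2.minAreaRect((Q[:,:2]*1000).astype(np.float32)),len(Q))
plan([.46,-.30,.30],[np.pi,0,-1.598],n=14)
```

```text
[0.46379716 0.30271218 0.012     ] [0.46436751 0.30257893 0.046     ]
[np.float64(0.1473), np.float64(0.1086), np.float64(0.148), np.float64(0.1097)] -1.3279075268271954 -1.7667767740588323
[np.float64(0.1035), np.float64(0.0649), np.float64(0.104), np.float64(0.067)] -0.9830935516992478 -2.0952778653393507
((498.4397888183594, -393.2460021972656), (67.56293487548828, 107.2466049194336), 79.97533416748047) 844
14 rows
0 4.31 -0.58 -0.07 -0.000 -0.000 -0.000; 0 4.31 -0.58 -0.07 -0.000 -0.000 -0.000; 0 4.31 -0.58 -0.07 -0.000 -0.000 -0.000; 0 4.31 -0.57 -0.07 -0.000 -0.000 -0.000; 0 4.31 -0.57 -0.07 -0.000 -0.000 -0.000; 0 4.31 -0.57 -0.07 -0.000 -0.000 -0.000; 0 4.31 -0.57 -0.07 -0.000 -0.000 -0.000; 0 4.31 -0.57 -0.08 -0.000 -0.000 -0.000; 0 4.31 -0.57 -0.08 -0.000 -0.000 -0.000; 0 4.31 -0.57 -0.08 -0.000 -0.000 -0.000
0 4.31 -0.57 -0.08 -0.000 -0.000 -0.000; 0 4.31 -0.57 -0.08 -0.000 -0.000 -0.000; 0 4.31 -0.57 -0.08 -0.000 -0.000 -0.000; 0 4.31 -0.57 -0.08 -0.000 -0.000 -0.000
```

Run:
```python
from plan import *
s=sensors.state()
plan([.53,.02,.45],[np.pi,0,np.radians(-95)],n=8)
plan([.47,-.385,.33],[np.pi,0,np.radians(-100)],n=9,start=([.53,.02,.45],[np.pi,0,np.radians(-95)]))
```

```text
8 rows
0 3.52 -1.77 -2.01 -0.000 -0.000 0.007; 0 3.51 -1.80 -2.01 -0.000 -0.000 0.007; 0 3.49 -1.82 -2.01 -0.000 -0.000 0.007; 0 3.48 -1.85 -2.01 -0.000 -0.000 0.007; 0 3.47 -1.88 -2.01 -0.000 -0.000 0.007; 0 3.45 -1.90 -2.01 -0.000 -0.000 0.007; 0 3.44 -1.93 -2.01 -0.000 -0.000 0.007; 0 3.42 -1.95 -2.01 -0.000 -0.000 0.007
9 rows
0 4.54 0.27 1.33 0.000 -0.000 0.010; 0 4.54 0.23 1.33 0.000 -0.000 0.010; 0 4.55 0.18 1.33 0.000 -0.000 0.010; 0 4.55 0.14 1.33 0.000 -0.000 0.010; 0 4.55 0.10 1.33 0.000 -0.000 0.010; 0 4.55 0.05 1.33 0.000 -0.000 0.010; 0 4.55 0.01 1.33 0.000 -0.000 0.010; 0 4.55 -0.04 1.33 0.000 -0.000 0.010; 0 4.55 -0.08 1.33 0.000 -0.000 0.010
```

Request:
{"op": "apply_moves", "data": {"rows": "0 2 -1 -3 0 0 0.007; 0 3.5 -1.8 -3 0 0 0.007; 0 4 -2 -3 0 0 0.007; 0 4 -2 -3 0 0 0.007; 0 4 -2.1 -2 0 0 0.007; 0 4 -2.1 -1 0 0 0.007; 0 4 -2.2 -1 0 0 0.007; 0 4.5 -1 0 0 0 0.01; 0 4.5 0 0 0 0 0.01; 0 4.5 0.2 0 0 0 0.01"}}

```text
time_s: 63.8
eef_pos: [0.5112, -0.0925, 0.4496]
ee_rot: [-3.141, -0.0, -1.678]
ft_force: [0.8, -0.4, -1.0]
grip_width: 1.002
```

Request:
{"op": "apply_moves", "data": {"rows": "0 4.5 0.2 0 0 0 0.01; 0 4.5 0.1 0.5 0 0 0.01; 0 4.5 0.1 1.5 0 0 0.01; 0 4.5 0.1 2.5 0 0 0.01; 0 4.5 0 2.5 0 0 0.01; 0 4 0 2.5 0 0 0.01; 0 2.5 0 2 0 0 0; 0 0 0 0 0 0 0; 0 0 0 0 0 0 0; 0 0 0 0 0 0 0"}}

```text
time_s: 65.05
eef_pos: [0.4684, -0.3769, 0.3355]
ee_rot: [-3.14, -0.0, -1.736]
ft_force: [-0.6, 0.3, -0.3]
grip_width: 1.001
```

Run:
```python
from plan import *
p,d=snap('wrist','w33');s=sensors.state();print(s['eef_pos'],s['ee_rot'])
P=cloud('wrist',d,s);Q=P.reshape(-1,3)
Q=Q[(Q[:,2]>.024)&(Q[:,2]<.05)&(abs(Q[:,0]-.498)<.09)&(abs(Q[:,1]+.393)<.07)];print(cv2.minAreaRect((Q[:,:2]*1000).astype(np.float32)),len(Q))
```

```text
[ 0.4683151  -0.37691777  0.33549557] [-3.13993131e+00 -3.69250563e-04 -1.73574926e+00]
((498.377685546875, -394.50030517578125), (66.12632751464844, 105.93438720703125), 80.4766845703125) 5463
```

View pics/w33.png

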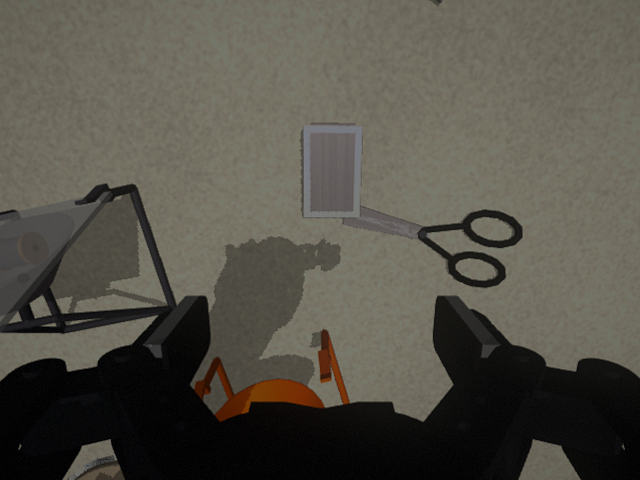

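Run:
```python
from plan import *
plan([.499,-.393,.0175],[np.pi,0,-1.738],n=8)
```

```text
8 rows
0 0.13 -0.40 3.98 -0.000 -0.000 0.000; 0 0.13 -0.41 3.98 -0.000 -0.000 0.000; 0 0.13 -0.41 3.98 -0.000 -0.000 0.000; 0 0.13 -0.41 3.98 -0.000 -0.000 0.000; 0 0.13 -0.41 3.98 -0.000 -0.000 0.000; 0 0.13 -0.41 3.98 -0.000 -0.000 0.000; 0 0.13 -0.41 3.98 -0.000 -0.000 0.000; 0 0.13 -0.41 3.98 -0.000 -0.000 0.000
```

Request:
{"op": "apply_moves", "data": {"rows": "0 0.2 -0.6 3 0 0 0; 0 0.2 -0.6 5 0 0 0; 0 0.2 -0.6 5 0 0 0; 0 0.2 -0.6 5 0 0 0; 0 0.2 -0.6 4 0 0 0; 0 0.05 -0.25 2 0 0 0; 0 0 0 0 0 0 0; 0 0 0 0 0 0 0; 0 0 0 0 0 0 0; 0 0 0 0 0 0 0"}}

```text
time_s: 66.35
eef_pos: [0.4983, -0.3939, 0.0958]
ee_rot: [-3.14, -0.001, -1.737]
ft_force: [0.0, 1.1, -0.2]
grip_width: 0.995
```

Run:
```python
from plan import *
p,d=snap('wrist','w34');s=sensors.state();print(s['eef_pos'],s['ee_rot'])
z=np.load('pics/w34.npz')
plan([.499,-.393,.0175],[np.pi,0,-1.738],n=6)
```

```text
[ 0.49823079 -0.39382627  0.09558001] [-3.14003828e+00 -7.33402868e-04 -1.73754141e+00]
6 rows
0 -0.02 -0.01 1.30 -0.000 -0.000 0.000; 0 -0.02 -0.01 1.30 -0.000 -0.000 0.000; 0 -0.02 -0.01 1.30 -0.000 -0.000 0.000; 0 -0.02 -0.01 1.30 -0.000 -0.000 0.000; 0 -0.02 -0.01 1.30 -0.000 -0.000 0.000; 0 -0.02 -0.01 1.30 -0.000 -0.000 0.000
```

View pics/w34.png

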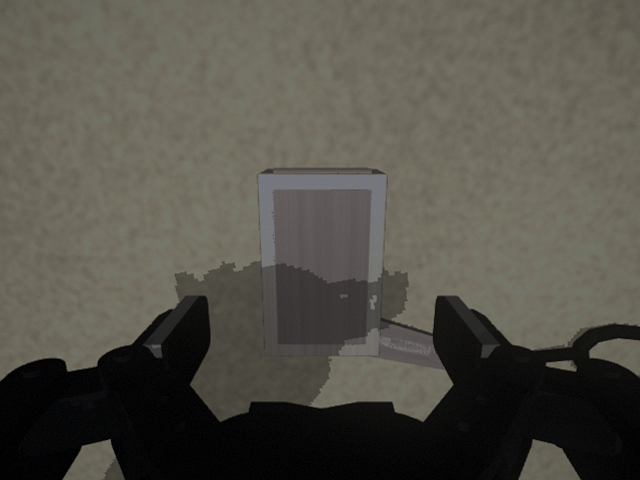

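Run:
```python
from plan import *
z=np.load('pics/w34.npz');s={'eef_pos':z['pos'],'ee_rot':z['rot']};P=cloud('wrist',z['d'],s)
T=(P-z['pos'])@R.from_euler('xyz',z['rot']).as_matrix()
for u in range(375,450,8):
    for v in (316,324,332,340,350,358,366):
        if P[v,u,2]>.003: print(u,v,T[v,u,:2].round(3),P[v,u,2].round(4),end=' | ')
    print()
z=np.load('pics/w33.npz');s={'eef_pos':z['pos'],'ee_rot':z['rot']};P=cloud('wrist',z['d'],s)
T=(P-np.array([.499,-.393,0]))@R.from_euler('xyz',[np.pi,0,-1.738]).as_matrix()
for u in range(340,430,6):
    c=[(v,T[v,u,0].round(3),T[v,u,1].round(3),P[v,u,2].round(3)) for v in range(195,245,3) if .003<P[v,u,2]<.03]
    print(u,c[0] if c else '',c[-1] if c else '')
```

```text
375 316 [0.029 0.028] 0.0361 | 375 324 [0.03  0.033] 0.0348 | 375 332 [0.03  0.038] 0.0348 | 375 340 [0.03  0.043] 0.0351 | 375 350 [0.03  0.049] 0.0355 | 
383 324 [0.039 0.048] 0.0068 | 383 332 [0.039 0.053] 0.008 | 383 340 [0.04  0.059] 0.008 | 383 350 [0.04  0.066] 0.0078 | 383 358 [0.04  0.072] 0.0073 | 
391 324 [0.044 0.047] 0.0085 | 391 332 [0.044 0.053] 0.0089 | 391 340 [0.045 0.059] 0.0075 | 391 350 [0.045 0.066] 0.0081 | 391 358 [0.046 0.072] 0.0074 | 
399 324 [0.05  0.049] 0.0053 | 399 332 [0.05  0.052] 0.009 | 399 340 [0.051 0.06 ] 0.0058 | 399 350 [0.051 0.067] 0.0071 | 399 358 [0.051 0.072] 0.0084 | 
407 332 [0.055 0.053] 0.0076 | 407 340 [0.055 0.059] 0.0085 | 407 350 [0.056 0.066] 0.0077 | 407 358 [0.056 0.073] 0.0071 | 
415 332 [0.06  0.052] 0.0092 | 415 340 [0.06  0.058] 0.0094 | 415 350 [0.061 0.067] 0.0071 | 415 358 [0.061 0.072] 0.0083 | 
423 332 [0.066 0.053] 0.0072 | 423 340 [0.066 0.058] 0.0085 | 423 350 [0.066 0.065] 0.0094 | 423 358 [0.067 0.073] 0.0069 | 
431 340 [0.071 0.058] 0.0086 | 431 350 [0.072 0.066] 0.0073 | 431 358 [0.072 0.072] 0.0084 | 431 366 [0.
[... 1584 characters left out ...]
float64(0.081), np.float64(0.076), np.float64(0.007))
400 (219, np.float64(0.087), np.float64(0.06), np.float64(0.009)) (234, np.float64(0.089), np.float64(0.08), np.float64(0.009))
406 (222, np.float64(0.095), np.float64(0.064), np.float64(0.008)) (234, np.float64(0.096), np.float64(0.08), np.float64(0.008))
412 (225, np.float64(0.103), np.float64(0.068), np.float64(0.008)) (237, np.float64(0.104), np.float64(0.084), np.float64(0.008))
418 (195, np.float64(0.109), np.float64(0.031), np.float64(0.003)) (237, np.float64(0.111), np.float64(0.084), np.float64(0.009))
424 (228, np.float64(0.118), np.float64(0.072), np.float64(0.009)) (240, np.float64(0.119), np.float64(0.087), np.float64(0.011))
```

Request:
{"op": "apply_moves", "data": {"rows": "0 -0.05 0 1.5 0 0 0; 0 -0.05 0 2 0 0 0; 0 0 0 2 0 0 0; 0 0 0 1.3 0 0 0; 0 0 0 0.9 0 0 0; 0 0 0 0 0 0 0; 0.5 0 0 0 0 0 0; 0.8 0 0 0 0 0 0; 1 0 0 0 0 0 0; 1 0 0 0 0 0 0"}}

```text
time_s: 67.65
eef_pos: [0.4985, -0.393, 0.0186]
ee_rot: [-3.14, -0.001, -1.738]
ft_force: [-1.2, 0.6, 6.7]
grip_width: 0.763
```

Request:
{"op": "apply_moves", "data": {"rows": "1 0 0 0 0 0 0; 1 0 0 0 0 0 0; 1 0 0 -0.4 0 0 0; 1 0 0 -1 0 0 0; 1 0 0 -2 0 0 0; 1 0 0 -3 0 0 0; 1 0 0 -3 0 0 0; 1 0 0 -1 0 0 0; 1 0 0 0 0 0 0; 1 0 0 0 0 0 0"}}

```text
time_s: 68.9
eef_pos: [0.4977, -0.3922, 0.1208]
ee_rot: [3.141, 0.0, -1.737]
ft_force: [-0.0, -0.3, -2.2]
grip_width: 0.763
```

Run:
```python
from plan import *
p,d=snap('wrist','w35');s=sensors.state();print(s['eef_pos'],s['ee_rot'],s['ft_force'],s['grip_width'])
```

```text
[ 0.49769057 -0.39217434  0.1205904 ] [ 3.14030455e+00  5.19549010e-04 -1.73722220e+00] [-0.55902158 -0.01232495 -3.06754619] 0.7637605264013385
```

View pics/w35.png

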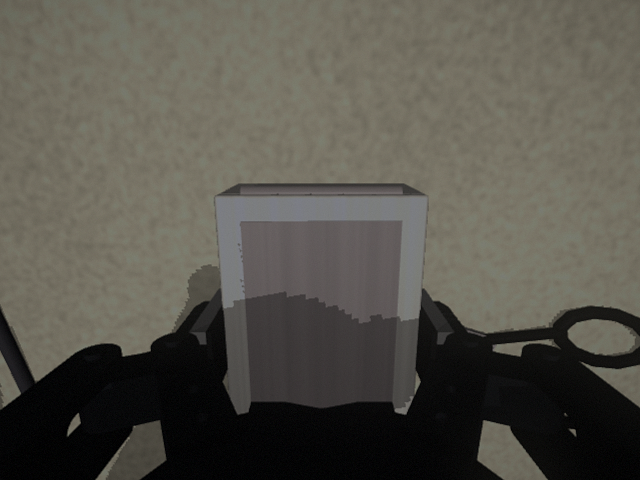

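Run:
```python
from plan import *
s=sensors.state()
A=([.53,-.15,.38],[np.pi,0,-1.70]);B=([.53,.10,.38],[np.pi,0,-1.65]);C=([.466,.3034,.15],[np.pi,0,-1.598])
plan(*A,n=8,close=1);plan(*B,n=6,close=1,start=A);plan(*C,n=8,close=1,start=B)
```

```text
8 rows
1 -3.05 0.11 -3.24 0.000 0.000 -0.005; 1 -3.05 0.09 -3.24 0.000 0.000 -0.005; 1 -3.05 0.08 -3.24 0.000 0.000 -0.005; 1 -3.05 0.06 -3.24 0.000 0.000 -0.005; 1 -3.05 0.05 -3.24 0.000 0.000 -0.005; 1 -3.05 0.03 -3.24 0.000 0.000 -0.005; 1 -3.05 0.02 -3.24 0.000 0.000 -0.005; 1 -3.05 0.00 -3.24 0.000 0.000 -0.005
6 rows
1 -4.13 0.54 0.00 0.000 0.000 -0.008; 1 -4.14 0.50 0.00 0.000 0.000 -0.008; 1 -4.14 0.47 0.00 0.000 0.000 -0.008; 1 -4.14 0.43 0.00 0.000 0.000 -0.008; 1 -4.15 0.40 0.00 0.000 0.000 -0.008; 1 -4.15 0.36 0.00 0.000 0.000 -0.008
8 rows
1 -2.47 1.00 2.88 -0.000 0.000 -0.006; 1 -2.48 0.98 2.88 -0.000 0.000 -0.006; 1 -2.48 0.97 2.88 -0.000 0.000 -0.006; 1 -2.49 0.95 2.88 -0.000 0.000 -0.006; 1 -2.50 0.93 2.88 -0.000 0.000 -0.006; 1 -2.50 0.92 2.88 -0.000 0.000 -0.006; 1 -2.51 0.90 2.88 -0.000 0.000 -0.006; 1 -2.51 0.89 2.88 -0.000 0.000 -0.006
```

Request:
{"op": "apply_moves", "data": {"rows": "1 -0.5 0 -2 0 0 -0.005; 1 -2 0.1 -4 0 0 -0.005; 1 -3 0.1 -5 0 0 -0.005; 1 -3.5 0.1 -5 0 0 -0.005; 1 -3.8 0.1 -5 0 0 -0.005; 1 -3.8 0 -3 0 0 -0.005; 1 -3.9 0 -2 0 0 -0.005; 1 -3.9 0 0 0 0 -0.005; 1 -4.1 0.5 0 0 0 -0.008; 1 -4.1 0.5 0 0 0 -0.008"}}

```text
time_s: 70.2
eef_pos: [0.529, -0.0666, 0.3822]
ee_rot: [-3.141, -0.0, -1.681]
ft_force: [0.4, 0.2, -1.9]
grip_width: 0.763
```

Request:
{"op": "apply_moves", "data": {"rows": "1 -4.1 0.5 0 0 0 -0.008; 1 -4.1 0.5 0 0 0 -0.008; 1 -4.1 0.4 0 0 0 -0.008; 1 -4 0.4 1 0 0 -0.008; 1 -3.5 0.8 2.5 0 0 -0.006; 1 -3 1 3 0 0 -0.006; 1 -2.5 1 3.5 0 0 -0.006; 1 -2.3 1 3.5 0 0 -0.006; 1 -2 1 3 0 0 -0.006; 1 -1 0.5 2 0 0 -0.006"}}

```text
time_s: 71.45
eef_pos: [0.4833, 0.2431, 0.1956]
ee_rot: [3.141, -0.001, -1.611]
ft_force: [0.1, 1.0, -2.5]
grip_width: 0.763
```

Run:
```python
from plan import *
s=sensors.state();print(s['eef_pos'],s['ee_rot'],s['ft_force'],s['grip_width'])
plan([.466,.3034,.13],[np.pi,0,-1.598],n=7,close=1)
```

```text
[0.48327514 0.24313234 0.19561697] [ 3.14092988e+00 -7.21434213e-04 -1.61137164e+00] [ 0.13531487  0.99348116 -2.54254763] 0.7626644446414055
7 rows
1 -0.85 0.28 0.94 0.000 -0.000 -0.002; 1 -0.85 0.28 0.94 0.000 -0.000 -0.002; 1 -0.85 0.28 0.94 0.000 -0.000 -0.002; 1 -0.85 0.28 0.94 0.000 -0.000 -0.002; 1 -0.85 0.27 0.94 0.000 -0.000 -0.002; 1 -0.85 0.27 0.94 0.000 -0.000 -0.002; 1 -0.85 0.27 0.94 0.000 -0.000 -0.002
```

Request:
{"op": "apply_moves", "data": {"rows": "1 -0.8 0.25 0.9 0 0 -0.002; 1 -0.8 0.25 0.9 0 0 -0.002; 1 -0.8 0.25 0.9 0 0 -0.002; 1 -0.8 0.25 0.9 0 0 -0.002; 1 -0.8 0.25 0.9 0 0 -0.002; 1 -0.8 0.25 0.9 0 0 -0.002; 1 -0.8 0.25 0.6 0 0 -0.001; 1 0 0 0 0 0 0; 1 0 0 0 0 0 0; 1 0 0 0 0 0 0"}}

```text
time_s: 72.7
eef_pos: [0.4693, 0.2982, 0.1365]
ee_rot: [-3.141, -0.0, -1.601]
ft_force: [0.1, 1.0, -2.3]
grip_width: 0.759
```

Run:
```python
from plan import *
p,d=snap('wrist','w36');s=sensors.state();print(s['eef_pos'],s['ee_rot'],s['ft_force'],s['grip_width'])
plan([.466,.3034,.066],[np.pi,0,-1.598],n=1,close=1)
```

```text
[0.4692522  0.29822258 0.13651016] [-3.14085220e+00 -1.20353056e-04 -1.60095400e+00] [-0.13181953 -0.03314508 -1.52941863] 0.7606295805517554
1 rows
1 -0.51 0.35 7.05 -0.001 -0.000 -0.003
```

View pics/w36.png

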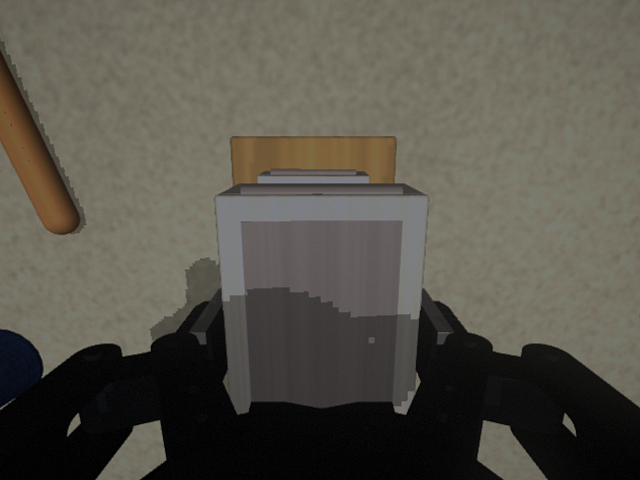

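Run:
```python
from plan import *
z=np.load('pics/w36.npz');s={'eef_pos':z['pos'],'ee_rot':z['rot']}
Rm=R.from_euler('xyz',z['rot']).as_matrix()
cv2.imwrite('pics/c36.png',cv2.resize(z['p'][125:215,205:440,::-1],None,fx=3.4,fy=3.4,interpolation=cv2.INTER_CUBIC))
for w,h in [((257.5,176),.046),((369,176),.046),((215.5,196),z['pos'][2]+.0154),((428,196),z['pos'][2]+.0154)]:
    E=onplane('wrist',w,h,s); print(E.round(4),((E-z['pos'])@Rm).round(4))
```

```text
[0.5169 0.3341 0.046 ] [-0.0374 -0.0464  0.0905]
[0.5149 0.2691 0.046 ] [ 0.0277 -0.0464  0.0906]
[0.5203 0.3295 0.1519] [-0.0328 -0.05   -0.0154]
[0.5183 0.2642 0.1519] [ 0.0325 -0.05   -0.0154]
```

View pics/c36.png

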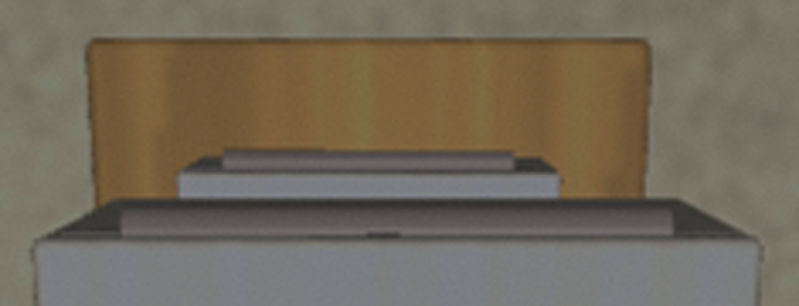

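Request:
{"op": "apply_moves", "data": {"rows": "1 -0.24 0.16 0.5 0 0 0.001; 1 -0.24 0.17 1 0 0 0; 1 0 0 1.2 0 0 0; 1 0 0 1.2 0 0 0; 1 0 0 1.1 0 0 0; 1 0 0 0.8 0 0 0; 1 0 0 0.5 0 0 0; 1 0 0 0.3 0 0 0; 1 0 0 0.1 0 0 0; 1 0 0 0 0 0 0"}}

```text
time_s: 74.0
eef_pos: [0.4659, 0.3034, 0.0694]
ee_rot: [-3.141, -0.0, -1.601]
ft_force: [0.6, 0.1, -1.6]
grip_width: 0.76
```

Run:
```python
from plan import *
p,d=snap('wrist','w37');s=sensors.state();print(s['eef_pos'],s['ee_rot'],s['ft_force'],s['grip_width'])
```

```text
[0.46599509 0.30343497 0.06944182] [-3.14096320e+00 -5.23535184e-05 -1.60143784e+00] [ 1.36177786  0.22551887 -1.93217405] 0.7620579237856798
```

Request:
{"op": "apply_moves", "data": {"rows": "1 0 0 0.15 0 0 0; 1 0 0 0.15 0 0 0; 1 0 0 0.1 0 0 0; 1 0 0 0.05 0 0 0; 1 0 0 0 0 0 0; 1 0 0 0 0 0 0; 1 0 0 0 0 0 0; 1 0 0 0 0 0 0; 1 0 0 0 0 0 0; 1 0 0 0 0 0 0"}}

```text
time_s: 75.3
eef_pos: [0.4658, 0.3034, 0.0647]
ee_rot: [-3.141, -0.0, -1.601]
ft_force: [-0.3, 1.2, -2.4]
grip_width: 0.765
```

Request:
{"op": "apply_moves", "data": {"rows": "1 0 0 0.04 0 0 0; 1 0 0 0.03 0 0 0; 1 0 0 0 0 0 0; 1 0 0 0 0 0 0; 0.5 0 0 0 0 0 0; 0 0 0 0 0 0 0; 0 0 0 0 0 0 0; 0 0 0 0 0 0 0; 0 0 0 0 0 0 0; 0 0 0 -0.5 0 0 0"}}

```text
time_s: 76.55
eef_pos: [0.4657, 0.3032, 0.0689]
ee_rot: [3.141, -0.001, -1.601]
ft_force: [-0.3, 0.5, 0.6]
grip_width: 0.998
```

Request:
{"op": "apply_moves", "data": {"rows": "0 0 0 -2 0 0 0; 0 0 0 -4 0 0 0; 0 0 0 -5 0 0 0; 0 0 0 -5 0 0 0; 0 0 1 -5 0 0 0; 0 0 3 -3 0 0 0; 0 0 3 0 0 0 0; 0 0 0 0 0 0 0; 0 0 0 0 0 0 0; 0 0 0 0 0 0 0"}}

```text
time_s: 77.8
eef_pos: [0.3966, 0.3054, 0.3087]
ee_rot: [-3.141, -0.001, -1.602]
ft_force: [0.6, 0.4, 0.0]
grip_width: 0.997
```

Run:
```python
from plan import *
p,d=snap('wrist','w38');s=sensors.state();print(s['eef_pos'],s['ee_rot'],s['ft_force'],s['grip_width'])
snap('top','t38');snap('side','s38')
P=cloud('wrist',d,s);Q=P.reshape(-1,3);Q=Q[(Q[:,2]>.07)&(Q[:,2]<.095)&(abs(Q[:,0]-.465)<.09)&(abs(Q[:,1]-.303)<.07)];print(cv2.minAreaRect((Q[:,:2]*1000).astype(np.float32)),len(Q),Q[:,2].mean())
```

```text
[0.39652386 0.30544593 0.30865992] [-3.14153738e+00 -6.77821554e-04 -1.60227864e+00] [ 0.62691086 -0.91271133  0.53522966] 1.0030110024031575
((466.3069763183594, 303.081787109375), (66.08385467529297, 106.65267181396484), 88.25662231445312) 8465 0.08121066629581725
```

View pics/w38.png

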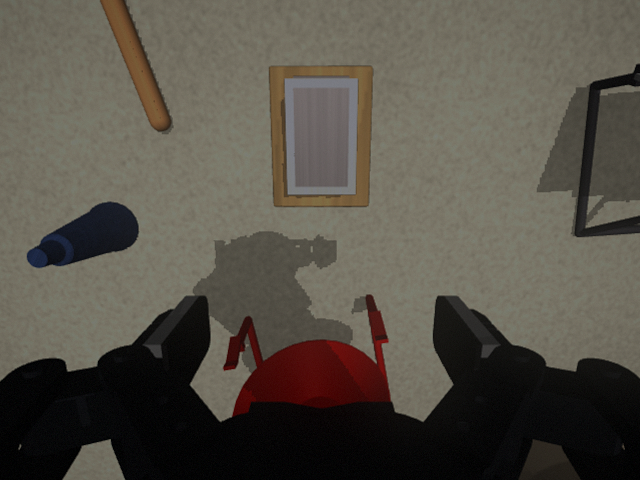

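View pics/t38.png

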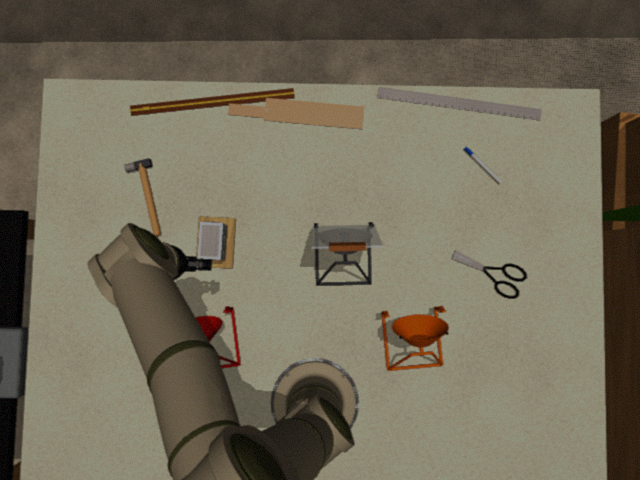

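View pics/s38.png

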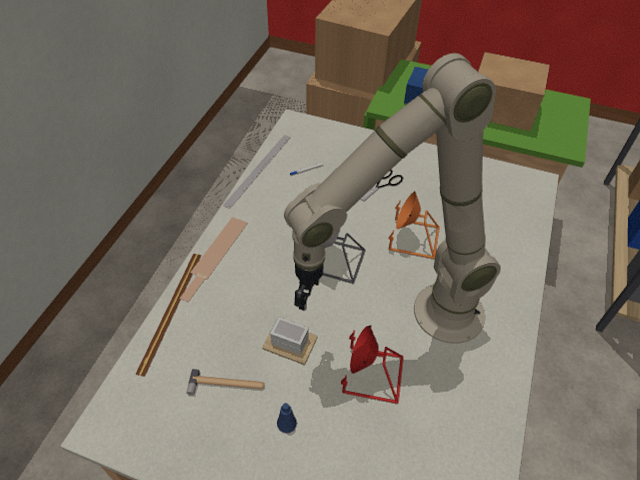

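Run:
```python
from h import *
for n in ('side','top'):
    imaging.camera(n); print(n,[(b['point'],b['confidence']) for b in boxes_of('shut0',n)])
print(env.finish_job())
```

```text
side [([0.4542, 0.6969], 0.73)]
top [([0.3267, 0.5015], 0.75)]
the job is handed in; nothing more can be done
None
```

The job is done and handed in at about 78 s. All four buttons are in the tin, the reel is still in the closed bowl, and both tins are stacked in the middle of the board.

**Buttons:** I stood the open tin under the lip of the steel bowl. My first placing was about 4–5 mm too far out, so I re-gripped it and moved it in. At 24 mm the buttons hung inside the lip. One jog, with the card briefly near 28 mm, let all four slide into the tin. I then let the card down onto its prongs. The close view afterwards showed only the reel in the bowl.

**Lid and column:** I pushed the lid shut, and the depth readings across it were level. This tin went on the board first and sat within 1 mm of the board's middle. The only other tin was knocked about 4 cm during the run, so I found it again and set it on top. The top tin measured within about 2.5 mm of the middle, parallel to the board, with its top at 81 mm against an expected 80 mm.

**Other checks:**
- The shears, thread cone and hammer looked unmoved in the final pictures. The knocked tin lay right against the shears' tip, so I lifted it straight up.
- The wrist camera's calibration seemed about 1.6 mm off sideways, and I corrected for that when placing things.
- No check failed at the end.

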